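# Nest the cups, then find the spacer's blind hole and hold it up

## Task

Nest the medium steel cup in the large one, both mouth up, and let go. Then take the small steel spacer off its V-rest, find its one blind hole by sliding that end a good 20 mm onto the level check pin, draw it off, turn it over and finish still gripping it upright, hole up, in the air just above the nested cups, in line with them and clear of them, ready for its bolt. Do not shove or knock over the roll of tape or the plastic mixing cup.

Things in the scene. Friction and masses are not known exactly. Their poses are not given: they have to be found in the camera images.
- large_cup: Largest turned steel cup, loose, standing mouth up on the table: 76 mm outside diameter, 48 mm high, bore 62 mm, floor 6 mm thick, about 0.45 kg. Origin at the centre of its underside, z up through the mouth.
- medium_cup: Medium turned steel cup, loose, standing mouth up on the table: 54 mm outside diameter, 84 mm high, bore 46 mm, floor 5 mm thick, about 0.22 kg. Origin at the centre of its underside, z up through the mouth. Nested, it stands on the large cup's floor and sticks out 42 mm above its rim. It may start on either side of the large cup.
- spacer: Small blind spacer, a plain steel cylinder 38 mm in diameter and 70 mm long, about 0.16 kg, lying level in the V-rest. One end has a blind hole 20 mm in diameter and 38 mm deep on the axis, the other end is solid; from the side the two ends look nearly alike, and the hole may face to either side or away from the robot. Origin at the middle of its length on its axis (about 67 mm above the table at the start); its x axis runs along the spacer and points out of the hole end.
- hole_mouth (a point): Centre of the hole's mouth in the spacer's end face, 35 mm from the spacer's middle along its axis; axes as the spacer's.
- v_rest: Fixed plywood rest with a 90 x 70 x 10 mm foot and a narrow steel V-trough (56 mm long, 28 mm wide, so narrower than the spacer) whose groove lies 45 mm above the table. Origin at the centre of its underside; x along the groove. Fingers can straddle both spacer and trough.
- pin_stand: Fixed wooden stand, 80 x 90 mm foot, with an upright block 24 mm thick, 30 mm wide and 120 mm high. A level steel check pin, 10 mm in diameter, sticks out 80 mm from the block's face along the stand's -x axis, roughly towards the robot, 110 mm above the table. A collar 18 mm in diameter and 4 mm long is round its root. Origin on the table under the pin's root.
- pin_tip (a point): Tip of the check pin, on its axis, 110 mm above the table; the pin points along -x of this frame (nose tapered over the last 5 mm, from 10 to 5 mm diameter).
- tape_big: Bystander: brown roll of tape lying flat, 84 mm across, 30 mm high; origin at the centre of its underside.
- mixing_cup: Bystander: whitish plastic mixing cup, 68 mm across, 85 mm high, standing near the middle of the table, not one of the steel cups; origin at the centre of its underside.
Not all that is in view belongs to the job. What is shaped like the spacer but pink or red is not meant.

How it is judged (in metres and radians):
On the way, in this order (a step that is already met when the one before it is completed fails the run):
1. the medium cup stands nested on the floor of the large cup, both upright, and is let go (horizontal distance between medium_cup and large_cup below 0.01 m and z of medium_cup in the frame of large_cup between 0 and 0.012 m and angle between each of medium_cup, large_cup's own z axis and vertical below 0.1 rad and contact force between the fingers and medium_cup below 0.1 N), for 0.2 s.
2. the check pin is at least 15 mm inside the spacer's hole (x of pin_tip in the frame of spacer between -0.01 and 0.02 m and y of pin_tip in the frame of spacer between -0.0105 and 0.0105 m and z of pin_tip in the frame of spacer between -0.0105 and 0.0105 m), for 0.1 s.
At the end, for the whole second after the job is handed in: The medium cup stands nested on the large cup's floor, both upright within 0.1 rad; the fingers grip the spacer at rest, hole up within 15 degrees (0.26 rad), its middle 128 to 350 mm above the table and within 40 mm sideways of the nest's axis, touching neither cup nor the pin stand (horizontal distance between medium_cup and large_cup below 0.01 m and z of medium_cup in the frame of large_cup between 0 and 0.012 m and angle between each of medium_cup, large_cup's own z axis and vertical below 0.1 rad and angle between spacer's own x axis and vertical below 0.26 rad and horizontal distance between spacer and large_cup below 0.04 m and height (world z) of spacer between 0.128 and 0.35 m and contact force between the fingers and spacer above 1 N and contact force between spacer and medium_cup below 0.05 N and contact force between spacer and large_cup below 0.05 N and contact force between spacer and pin_stand below 0.05 N and linear speed of spacer below 0.03 m/s); the arm keeps its last pose, push and grip.
It fails at once if the roll of tape or the plastic mixing cup is shoved more than 40 mm or the mixing cup is knocked over (distance of any of tape_big, mixing_cup from where it was at the start of the episode above 0.04 m or angle between mixing_cup's own z axis and vertical above 0.4 rad).
It also fails if it takes over 67 s, if anything falls off the work surface, if the arm or the gripper's body presses on something with over 40 N, if the wrist force passes 120 N, or if a joint passes its speed limit or range.

## Robot

A 6-joint arm with a two-finger parallel gripper is mounted at the origin on a cart in front of the work surface, level with it; the furniture and walls round the work are solid. World frame = base frame: x ahead of the robot, y to its left, z up, the work surface at z = 0. Lengths are in mm, angles in rad, forces in N, time in s.
With the tool pointing down it reaches from about 325 to 775 mm from the base axis. Payload 5.5 kg.
Tool frame: the origin (TCP) lies midway between the tips of the shut fingers; the grasp point (between the pads) lies grip_depth behind it (grip_depth is the distance from the TCP to the grasp point, in mm); y points along the fingers, z is the direction in which the jaws open and shut, and the axes are right-handed (so a half turn about y gives the same grasp; the last joint's range is limited). The gripper opens to 85 mm and grips with 20 to 120 N. Pads are 22 mm wide; open, the fingers measure 114 mm over their backs; the gripper's body (76 mm by 85 mm) begins 54 mm behind the grasp point. The pads swing forward as they close: fully open they stand 13 mm farther back than shut.
Start: joints at [1.23, 0.091, 1.231, -0, 1.82, -0.057], TCP at [168.008, 576.012, 231.275] pointing down, gripper open.
Joint ranges: [-2.87, 2.87], [-0.86, 2.18], [0.17, 2.46], [-1.51, 4.65], [0.06, 2.69], [-2.65, 2.65]. Speed limits (rad/s): [2.57, 2.57, 3.01, 3.14, 3.14, 3.14].

## Interface

Orientations are given as a unit quaternion [w, x, y, z].
In Python, from bench import observe, grab_frame, close_job, grip_depth gives the robot as it stands. The module is installed in compiled form; this text tells all that it offers.
- The arm moves only by the tool play_rows, never from a script. Its argument "rows" is a list of rows, each an object of numbers: "grip": the closure, from 0 (fully open) to 1 (shut); "dx", "dy", "dz": the shift along the world's x, y, z in units of 0.3 m (1.0 is 0.3 m); "ax", "ay", "az": the turn, a rotation vector about the world's x, y, z in units of 2 rad (1.0 is 2 rad). A call has 1 to 5 rows; each row is the pose to reach, as a shift and turn from the pose measured when the call began; what a row does not reach only later rows make up. A row lasts 1/8 s, in which the tool goes at most 62.5 mm and 10.7 degrees, less where a joint would pass 70% of its speed; a pose out of reach is approached as far as the arm can. A call with a number of a shift or a turn outside -1 to 1 is refused whole. A call with a gripper value outside its range is refused whole. The fingers move at their own pace and stop on an object; the grip force is fixed at half the most. Time passes only in rows, so rows that repeat a pose let the fingers close. It gives the time, the measured TCP pose, the force and the opening at its end, in the units of the state.
- observe(): the state, without advancing time (a new reading comes with each control period).
- grab_frame(name): name is "scene" or "top" or "wrist"; returns a dict with "color" (384x512x3 uint8, blue, green, red), "camera_matrix" (3x3 intrinsics, pixels), "origin" and "rotation" of the camera in the world. Camera axes: x right, y up, looking along -z (the intrinsics and any distortion apply to the point x, -y, -z); pixel columns grow to the right and rows downward; lengths in mm; the calibration is good to about 2 mm. The wrist camera is an equidistant fisheye: a pixel r from the principal point sees the ray r / f radians off the axis. A picture is of the moment at which its call begins. There is no depth.
- close_job(): hands the job in, once; it reports no verdict.
The state is a dict: "clock": time; "joint_pos": joint angles; "qd": joint speeds; "joint_torque": joint torques, N m; "tcp_pos": TCP position; "tcp_rot": TCP orientation; "contact_force": force on the tool from outside, world axes, zero at the start; "ft_torque": the same for the moment, N m; "opening": finger opening in mm.
Only numpy, scipy, OpenCV 4.12 (cv2) and the standard library are available. Lean on these libraries where they do the work, as an engineer would, in place of code of your own. Each camera call takes 0.05 s, during which the arm holds its last target.

## Working session

There is one attempt and no reset: what is moved stays moved. The work goes in short steps, Python scripts to look and compute and a tool call to move; the robot and the scene stay as the last step left them, time stands still between calls to the robot, and variables do not carry over. Pictures are saved under pics/ and viewed, and the job is handed in when it is done.

Besides the shell and the picture viewer there is one more tool, called after ">>>" as name(argument=value, ...), one argument or row to a line, values as JSON. play_rows: Moves the arm, as the interface text tells. Its arguments: {"type":"object","properties":{"rows":{"type":"array","items":{"type":"object","properties":{"grip":{"type":"number"},"dx":{"type":"number","minimum":-1,"maximum":1},"dy":{"type":"number","minimum":-1,"maximum":1},"dz":{"type":"number","minimum":-1,"maximum":1},"ax":{"type":"number","minimum":-1,"maximum":1},"ay":{"type":"number","minimum":-1,"maximum":1},"az":{"type":"number","minimum":-1,"maximum":1}}}}},"required":["rows"]}

```bash
mkdir -p pics; ls; cat > h.py <<'E'
import numpy as np,cv2,json,pickle
from bench import observe,grab_frame,close_job,grip_depth
def snap(n,f):
    g=grab_frame(n); cv2.imwrite('pics/'+f+'.png',g['color']); pickle.dump(g,open('pics/'+f+'.pkl','wb')); return g
def ray(g,u,v,fish=False):
    K=np.array(g['camera_matrix']);x=(u-K[0,2])/K[0,0];y=(v-K[1,2])/K[1,1]
    if fish:
        r=np.hypot(x,y); s=np.sin(r)/r if r>1e-9 else 1; d=np.array([x*s,y*s,np.cos(r)])
    else: d=np.array([x,y,1.])
    d=np.array([d[0],-d[1],-d[2]]); d=np.array(g['rotation'])@d
    return np.array(g['origin']),d/np.linalg.norm(d)
def onz(g,u,v,z,fish=False):
    o,d=ray(g,u,v,fish); return o+d*(z-o[2])/d[2]
def proj(g,p):
    K=np.array(g['camera_matrix']); c=np.array(g['rotation']).T@(np.array(p,float)-np.array(g['origin']))
    return K[0,0]*c[0]/-c[2]+K[0,2], K[1,1]*-c[1]/-c[2]+K[1,2]
E
python3 - <<'E'
from h import *
print(observe()); print(grip_depth)
for n in ['scene','top','wrist']:
    g=snap(n,n+'0'); print(n,g['camera_matrix'],g['origin'],g['rotation'],[k for k in g])
E
```

```text
pics
{'clock': 0.0, 'joint_pos': array([ 1.23031523e+00,  9.18845091e-02,  1.23189376e+00, -1.78656230e-05,
        1.81977077e+00, -5.67500046e-02]), 'qd': array([-1.34396358e-03, -2.08792615e-05, -1.35482172e-03, -1.14868324e-03,
       -8.15051938e-05,  1.13058262e-03]), 'joint_torque': array([ 1.93841061e-04, -4.58708918e+01, -4.18036258e+01, -9.82404345e-05,
        1.10938252e-02,  1.94945295e-05]), 'tcp_pos': array([167.90832895, 575.74160058, 230.13104416]), 'tcp_rot': array([-0.6993233 ,  0.70068189, -0.10010991,  0.09984896]), 'contact_force': array([0.71154978, 0.40801973, 0.17710033]), 'ft_torque': array([-0.02200115, -0.02417357, -0.01881467]), 'opening': 85.45833199191395}
18.700000000000003
scene [[414.98309853   0.         258.45643849]
 [  0.         414.98309853 185.08204971]
 [  0.           0.           1.        ]] [-166.84388686 -561.00766839  695.43231748] [ 0.78008957  0.43160961 -0.21309654 -0.39970397] ['color', 'camera_matrix', 'origin', 'rotation']
top [[390.14889553   0.         260.06260273]
 [  0.         390.14889553 194.71131048]
 [  0.           0.           1.        ]] [ 493.19291694  -30.19031093 1221.8820032 ] [ 0.71044822  0.03114361 -0.02208149 -0.70271318] ['color', 'camera_matrix', 'origin', 'rotation']
wrist [[297.31863964   0.         255.40842356]
 [  0.         297.31863964 189.11940299]
 [  0.           0.           1.        ]] [ 95.21897813 596.3542087  373.58851447] [ 0.79117338 -0.11952904 -0.08817405  0.59328141] ['color', 'camera_matrix', 'origin', 'rotation']
```

```bash
python3 - <<'E'
s=open('h.py').read()
s=s.replace("def snap","from scipy.spatial.transform import Rotation as Ro\ndef RM(q):\n    q=np.array(q); return Ro.from_quat([q[1],q[2],q[3],q[0]]).as_matrix()\ndef snap").replace("np.array(g['rotation'])","RM(g['rotation'])")
open('h.py','w').write(s)
E
```

```text
(no output)
```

View pics/scene0.png

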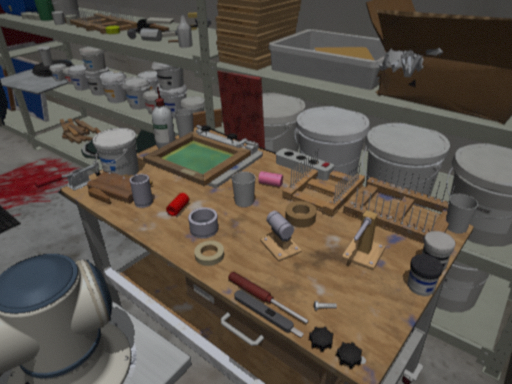

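View pics/top0.png

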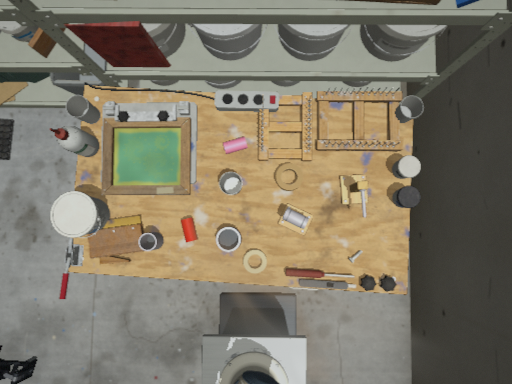

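View pics/wrist0.png

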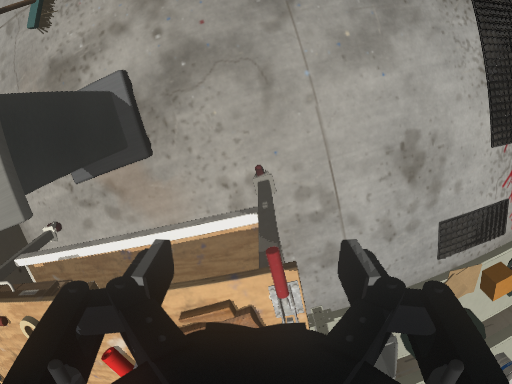

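```bash
python3 - <<'E'
from h import *
t=cv2.imread('pics/top0.png');s=cv2.imread('pics/scene0.png')
def up(im,x,y,w,h,k): return cv2.resize(im[y:y+h,x:x+w],None,fx=k,fy=k,interpolation=cv2.INTER_CUBIC)
cv2.imwrite('pics/t1.png',up(t,125,160,190,120,4))
cv2.imwrite('pics/t2.png',up(t,270,150,110,90,6))
cv2.imwrite('pics/s1.png',up(s,120,150,150,100,5))
cv2.imwrite('pics/s2.png',up(s,255,190,140,90,5))
E
```

```text
(no output)
```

View pics/t1.png

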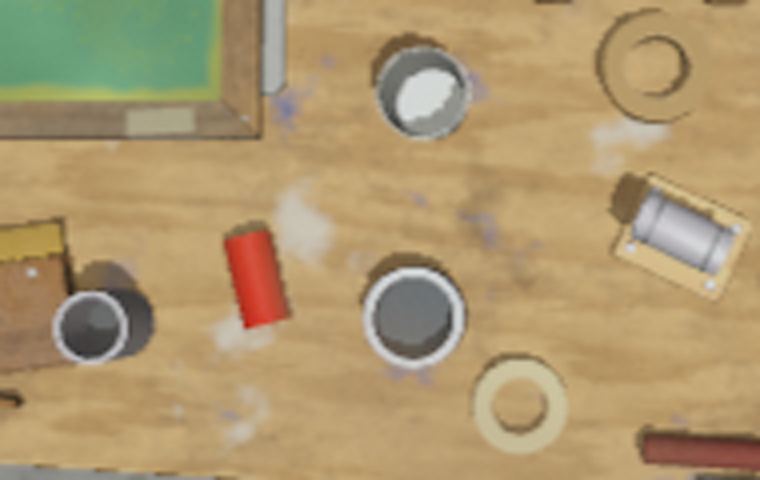

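View pics/t2.png

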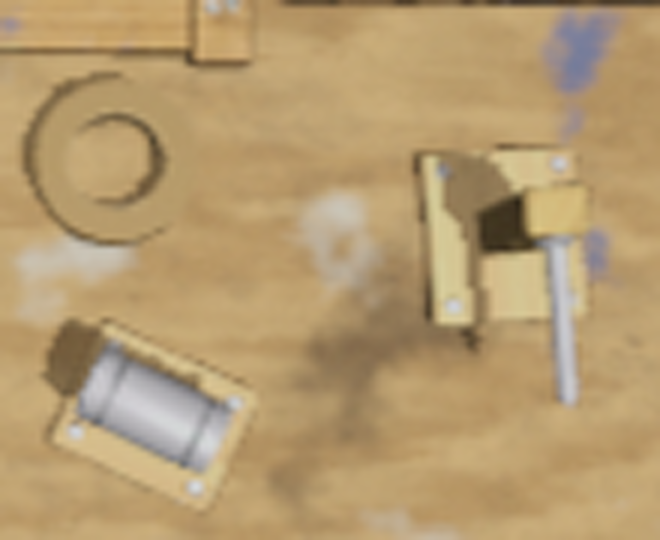

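View pics/s1.png

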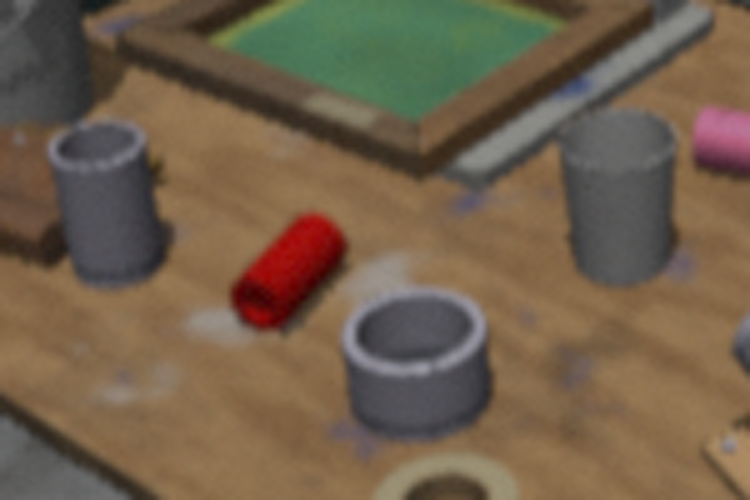

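View pics/s2.png

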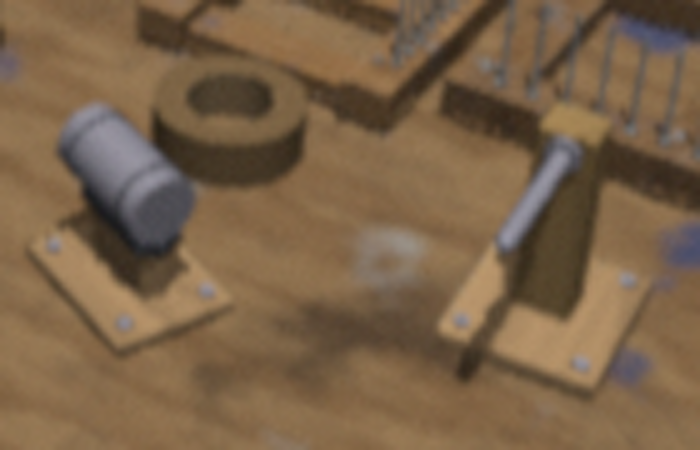

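```bash
python3 - <<'E'
from h import *
g=pickle.load(open('pics/top0.pkl','rb')); t=g['color']; gs=pickle.load(open('pics/scene0.pkl','rb'))
hsv=cv2.cvtColor(t,cv2.COLOR_BGR2HSV)
S=hsv[...,1];V=hsv[...,2]
def rim(x0,y0,x1,y1,z,th):
    m=np.zeros(t.shape[:2],np.uint8); m[y0:y1,x0:x1]=((S<40)&(V>th))[y0:y1,x0:x1]*255
    c,_=cv2.findContours(m,cv2.RETR_EXTERNAL,cv2.CHAIN_APPROX_NONE); c=max(c,key=len)
    (cx,cy),r=cv2.minEnclosingCircle(c); e=cv2.fitEllipse(c); a=onz(g,*e[0],z)
    print('circ',(cx,cy,r),'ell',e,a, 'diam',np.mean(e[1])/390.15*(g['origin'][2]-z))
rim(135,228,165,255,84,130); rim(212,225,245,255,48,130); rim(217,168,245,198,85,90)
# spacer
m=np.zeros(t.shape[:2],np.uint8); m[195:240,275:318]=((S<50)&(V>90))[195:240,275:318]*255
c,_=cv2.findContours(m,cv2.RETR_EXTERNAL,cv2.CHAIN_APPROX_NONE); c=max(c,key=len)
r=cv2.minAreaRect(c); print(r); b=cv2.boxPoints(r); print([onz(g,*p,72).round(1) for p in b], onz(g,*r[0],72))
# pin: hand endpoints t2 (557,240)->(568,400)
for p in [(557,243),(568,402)]:
    u,v=p[0]/6+270-.4,p[1]/6+150-.4; print('pin',onz(g,u,v,110))
for p in [(566,155),(504,246)]:
    u,v=p[0]/5+255-.4,p[1]/5+190-.4; print('pin scene',onz(gs,u,v,110))
# scene cups: rim centres
for p,z in [((98,147),84),((416,327),48)]:
    print('scene cup',onz(gs,p[0]/5+120-.4,p[1]/5+150-.4,z))
print('scene spacer face', onz(gs,162/5+255-.4,215/5+190-.4,67))
print('rest foot corners top',[onz(g,x/6+269.6,y/6+149.6,10).round(1) for x,y in [(105,318),(257,398),(205,510),(50,437)]])
print('tape',onz(g,112/6+269.6,158/6+149.6,30),'mix',onz(g,422/4+124.6,92/4+159.6,85))
E
```

```text
circ (147.07867431640625, 241.4187774658203, 9.287328720092773) ell ((147.08787536621094, 241.4659423828125), (17.484582901000977, 18.082626342773438), 83.73499298095703) [439.10834223 312.0114135   84.        ] diam 51.86631718899167
circ (228.0, 240.0, 13.601571083068848) ell ((227.90072631835938, 239.26300048828125), (24.339061737060547, 25.498010635375977), 5.364246368408203) [446.8568406   80.16618392  48.        ] diam 74.97480757429459
circ (231.5, 182.0, 12.659089088439941) ell ((231.16592407226562, 182.62620544433594), (21.7312068939209, 23.58049774169922), 96.39571380615234) [613.51908989  70.0147317   85.        ] diam 66.01827698909334
((295.82806396484375, 217.41854858398438), (25.25709342956543, 13.841459274291992), 25.34617805480957)
[array([511.1, -78.6,  72. ]), array([548.1, -95.8,  72. ]), array([ 517., -163.,   72.]), array([ 480.2, -145.8,   72. ])] [ 514.01908742 -120.8507579    72.        ]
pin [ 593.23466664 -307.21337552  110.        ]
pin [ 517.82158591 -311.77274459  110.        ]
pin scene [ 593.70906079 -308.61657737  110.        ]
pin scene [ 517.46912731 -313.27694196  110.        ]
scene cup [437.38047768 307.61298733  84.        ]
scene cup [449.04134181  79.24899968  48.        ]
scene spacer face [ 494.92059624 -152.44636278   67.        ]
rest foot corners top [array([560.8, -98.4,  10. ]), array([ 520.3, -177.1,   10. ]), array([ 462.5, -150.5,   10. ]), array([499. , -70.5,  10. ])]
tape [ 641.77901574 -100.38229951   30.        ] mix [613.56474702  73.1444758   85.        ]
```

```bash
python3 - <<'E'
from h import *
o=observe(); print(RM(o['tcp_rot']).round(3))
g=pickle.load(open('pics/top0.pkl','rb'));gs=pickle.load(open('pics/scene0.pkl','rb'))
print(proj(gs,[439,311,84]),proj(gs,[439,311,0]),proj(g,[439,311,0]))
# plank corner in both views
print(onz(g,142,218,25),onz(g,142,252,25))
# spacer both views
print('ends',[ (proj(gs,p),proj(g,p)) for p in ([512+.43*35,-122.5+.9*35,67],[512-.43*35,-122.5-.9*35,67])])
s=gs['color']; cv2.imwrite('pics/s3.png',cv2.resize(s[195:250,260:300],None,fx=12,fy=10,interpolation=cv2.INTER_CUBIC))
E
```

```text
[[ 0.96  -0.     0.28 ]
 [-0.28  -0.001  0.96 ]
 [-0.    -1.    -0.002]]
(np.float64(138.85619052947544), np.float64(178.39584442937434)) (np.float64(143.6250535363222), np.float64(202.70517478198883)) (np.float64(155.5063227611207), np.float64(240.3161142807935))
[507.79390822 347.8404773   25.        ] [404.15099577 344.2860473   25.        ]
ends [((np.float64(273.3630607224864), np.float64(217.06356988316736)), (np.float64(285.6049872199104), np.float64(212.9195365383861))), ((np.float64(288.0087006753482), np.float64(232.39837114801946)), (np.float64(306.92452245641823), np.float64(223.37257174984578)))]
```

View pics/s3.png

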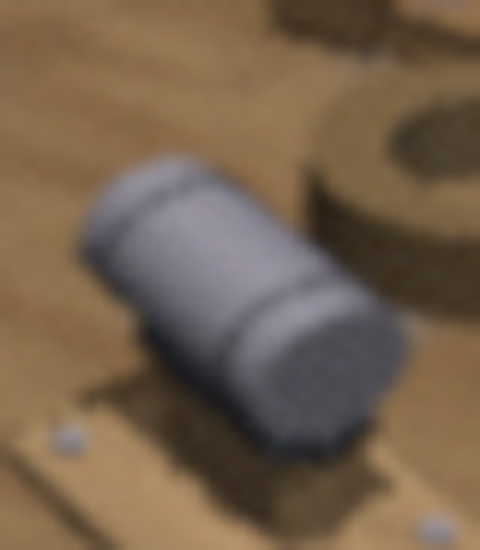

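>>> play_rows(
  rows=[
    {"dx": 0.9, "dy": -0.88, "dz": 0, "az": -0.643, "grip": 0},
    {"dx": 0.9, "dy": -0.88, "dz": 0, "az": -0.643, "grip": 0},
    {"dx": 0.9, "dy": -0.88, "dz": 0, "az": -0.643, "grip": 0},
    {"dx": 0.9, "dy": -0.88, "dz": 0, "az": -0.643, "grip": 0},
    {"dx": 0.9, "dy": -0.88, "dz": 0, "az": -0.643, "grip": 0},
  ],
)

```text
invalid input at $.rows[0]: expected keys grip, dx, dy, dz, ax, ay, az
```

>>> play_rows(
  rows=[
    {"dx": 0.9, "dy": -0.88, "dz": 0, "ax": 0, "ay": 0, "az": -0.643, "grip": 0},
    {"dx": 0.9, "dy": -0.88, "dz": 0, "ax": 0, "ay": 0, "az": -0.643, "grip": 0},
    {"dx": 0.9, "dy": -0.88, "dz": 0, "ax": 0, "ay": 0, "az": -0.643, "grip": 0},
    {"dx": 0.9, "dy": -0.88, "dz": 0, "ax": 0, "ay": 0, "az": -0.643, "grip": 0},
    {"dx": 0.9, "dy": -0.88, "dz": 0, "ax": 0, "ay": 0, "az": -0.643, "grip": 0},
  ],
)

```text
clock: 0.78
tcp_pos: [392.4, 355.8, 230.3]
tcp_rot: [-0.578, 0.578, -0.408, 0.407]
contact_force: [0.5, 1.2, -0.3]
opening: 85.4
```

```bash
cat >> h.py <<'E'
def log():
    o=observe(); f=open('log.txt','a'); f.write(json.dumps({k:np.array(v).tolist() for k,v in o.items()})+'\n'); f.close(); return o
def st(tgt=None,yaw=None):
    o=log(); R=RM(o['tcp_rot']); print('t',round(o['clock'],2),'p',o['tcp_pos'].round(1),'q',o['joint_pos'].round(3),'F',o['contact_force'].round(1),'op',round(o['opening'],1)); print('tooly',R[:,1].round(3),'jaw',R[:,2].round(3),'az',np.degrees(np.arctan2(R[1,2],R[0,2])).round(1))
    if tgt is not None: print('shift',((np.array(tgt)-o['tcp_pos'])/300).round(4))
E
python3 -c "
from h import *
st([439,311,200])"
```

```text
t 0.78 p [392.4 355.8 230.3] q [ 6.720e-01 -9.800e-02  1.421e+00  1.000e-03  1.820e+00  3.290e-01] F [ 0.5  1.2 -0.3] op 85.4
tooly [-0.001 -0.    -1.   ] jaw [ 0.942  0.337 -0.001] az 19.7
shift [ 0.1555 -0.1493 -0.101 ]
```

>>> play_rows(
  rows=[
    {"dx": 0.156, "dy": -0.15, "dz": -0.1, "ax": 0, "ay": 0, "az": -0.17, "grip": 0},
    {"dx": 0.156, "dy": -0.15, "dz": -0.1, "ax": 0, "ay": 0, "az": -0.17, "grip": 0},
    {"dx": 0.156, "dy": -0.15, "dz": -0.1, "ax": 0, "ay": 0, "az": -0.17, "grip": 0},
  ],
)

```text
clock: 1.15
tcp_pos: [439.4, 309.8, 199.2]
tcp_rot: [-0.5, 0.502, -0.5, 0.499]
contact_force: [0.4, -0.6, 0.1]
opening: 85.1
```

```bash
python3 -c "
from h import *
st([439,311,200]);g=snap('wrist','w1');print(g['origin'],RM(g['rotation']).round(3))"
```

```text
t 1.15 p [439.4 309.8 199.2] q [ 5.500e-01 -7.800e-02  1.458e+00  1.000e-03  1.765e+00  5.470e-01] F [ 0.4 -0.6  0.1] op 85.1
tooly [-0.003 -0.001 -1.   ] jaw [ 1.     0.003 -0.003] az 0.2
shift [-0.0015  0.0041  0.0026]
[439.00300483 384.319785   342.51524989] [[ 1.    -0.003  0.003]
 [ 0.002  0.955  0.295]
 [-0.004 -0.295  0.955]]
```

View pics/w1.png

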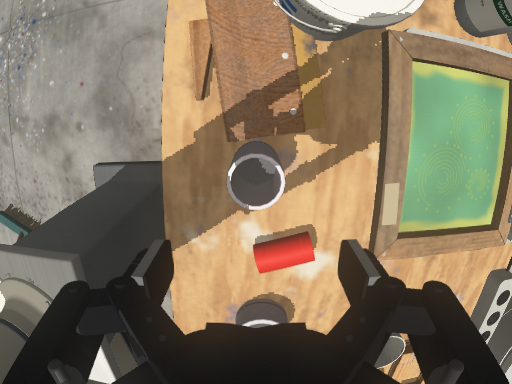

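```bash
python3 - <<'E'
from h import *
g=pickle.load(open('pics/w1.pkl','rb')); t=g['color']
hsv=cv2.cvtColor(t,cv2.COLOR_BGR2HSV);S=hsv[...,1];V=hsv[...,2]
m=np.zeros(t.shape[:2],np.uint8); a=(slice(145,218),slice(220,295)); m[a]=((S<50)&(V>150))[a]*255
c,_=cv2.findContours(m,cv2.RETR_EXTERNAL,cv2.CHAIN_APPROX_NONE); c=max(c,key=len)
P=np.array([onz(g,*p[0].astype(float),84,True)[:2] for p in c],np.float32)
print(len(c),cv2.minEnclosingCircle(P),cv2.fitEllipse(P), P.min(0),P.max(0))
cv2.imwrite('pics/m.png',cv2.resize(np.hstack([m[a]]),None,fx=5,fy=5))
E
```

```text
257 ((438.3006286621094, 311.0997619628906), 26.778867721557617) ((438.51678466796875, 311.27740478515625), (48.943843841552734, 50.040626525878906), 33.541587829589844) [413.52768 284.99814] [465.06726 335.9359 ]
```

View pics/m.png

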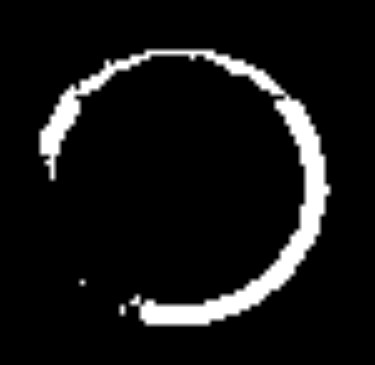

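>>> play_rows(
  rows=[
    {"dx": -0.002, "dy": 0.004, "dz": -0.2, "ax": 0, "ay": 0, "az": 0, "grip": 0},
    {"dx": -0.002, "dy": 0.004, "dz": -0.4, "ax": 0, "ay": 0, "az": 0, "grip": 0},
    {"dx": -0.002, "dy": 0.004, "dz": -0.49, "ax": 0, "ay": 0, "az": 0, "grip": 0},
    {"dx": -0.002, "dy": 0.004, "dz": -0.49, "ax": 0, "ay": 0, "az": 0, "grip": 0},
    {"dx": -0.002, "dy": 0.004, "dz": -0.49, "ax": 0, "ay": 0, "az": 0, "grip": 1},
  ],
)

```text
clock: 1.82
tcp_pos: [439.1, 313.1, 55.4]
tcp_rot: [0.503, -0.501, 0.498, -0.498]
contact_force: [-0.8, -0.1, 0.1]
opening: 69.5
```

>>> play_rows(
  rows=[
    {"dx": 0, "dy": 0, "dz": 0, "ax": 0, "ay": 0, "az": 0, "grip": 1},
    {"dx": 0, "dy": 0, "dz": 0, "ax": 0, "ay": 0, "az": 0, "grip": 1},
    {"dx": 0, "dy": 0, "dz": 0, "ax": 0, "ay": 0, "az": 0, "grip": 1},
    {"dx": 0, "dy": 0, "dz": 0, "ax": 0, "ay": 0, "az": 0, "grip": 1},
  ],
)

```text
clock: 2.33
tcp_pos: [440.1, 314.1, 58.1]
tcp_rot: [0.504, -0.5, 0.498, -0.498]
contact_force: [-2.2, 0.0, 6.0]
opening: 51.8
```

```bash
python3 -c "
from h import *
st([447,80,160]);g=snap('wrist','w2')"
```

```text
t 2.33 p [440.1 314.1  58.1] q [ 0.556 -0.038  1.669  0.002  1.504  0.547] F [-2.2  0.   6. ] op 51.8
tooly [ 0.004  0.005 -1.   ] jaw [1.    0.009 0.004] az 0.5
shift [ 0.0231 -0.7803  0.3396]
```

View pics/w2.png

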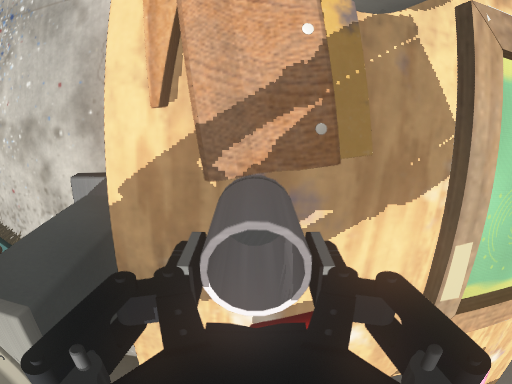

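>>> play_rows(
  rows=[
    {"dx": 0, "dy": 0, "dz": 0.15, "ax": 0, "ay": 0, "az": 0, "grip": 1},
    {"dx": 0, "dy": 0, "dz": 0.3, "ax": 0, "ay": 0, "az": 0, "grip": 1},
    {"dx": 0, "dy": -0.2, "dz": 0.34, "ax": 0, "ay": 0, "az": 0, "grip": 1},
    {"dx": 0.01, "dy": -0.4, "dz": 0.34, "ax": 0, "ay": 0, "az": 0, "grip": 1},
    {"dx": 0.02, "dy": -0.55, "dz": 0.34, "ax": 0, "ay": 0, "az": 0, "grip": 1},
  ],
)

```text
clock: 3.0
tcp_pos: [446.0, 147.1, 160.6]
tcp_rot: [0.505, -0.5, 0.498, -0.498]
contact_force: [0.4, 0.1, -2.8]
opening: 52.0
```

```bash
python3 -c "
from h import *
st([447,80,160]);g=snap('wrist','w3')"
```

```text
t 3.0 p [446.  147.1 160.6] q [ 0.244 -0.273  1.698  0.003  1.71   0.236] F [ 0.4  0.1 -2.8] op 52.0
tooly [ 0.005  0.005 -1.   ] jaw [1.    0.009 0.005] az 0.5
shift [ 0.0033 -0.2237 -0.0019]
```

View pics/w3.png

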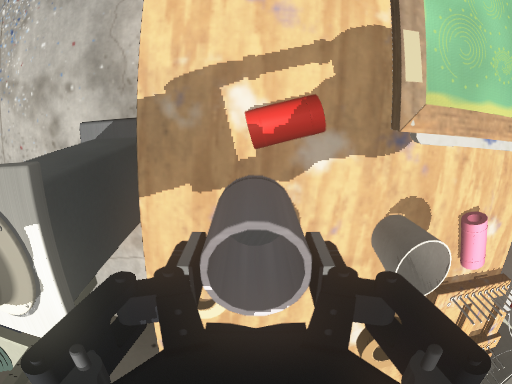

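```bash
python3 - <<'E'
from h import *
for f,z,tcp in [('w2',84,(440.1,314.1)),('w3',186.5,(446,147.1))]:
    g=pickle.load(open(f'pics/{f}.pkl','rb')); t=g['color']
    hsv=cv2.cvtColor(t,cv2.COLOR_BGR2HSV);S=hsv[...,1];V=hsv[...,2]
    m=np.zeros(t.shape[:2],np.uint8); a=(slice(200,322),slice(203,310)); m[a]=((S<50)&(V>150))[a]*255
    c,_=cv2.findContours(m,cv2.RETR_EXTERNAL,cv2.CHAIN_APPROX_NONE); c=max(c,key=len)
    P=np.array([onz(g,*p[0].astype(float),z,True)[:2] for p in c],np.float32)
    cc,r=cv2.minEnclosingCircle(P); print(len(c),cc,r,cv2.fitEllipse(P),np.array(cc)-tcp, P.min(0),P.max(0))
E
```

```text
323 (438.7521057128906, 308.13079833984375) 29.5007381439209 ((439.144287109375, 309.83203125), (50.58954620361328, 56.22876739501953), 171.87716674804688) [-1.34789429 -5.96920166] [413.87912 280.52048] [464.87137 337.37344]
331 (441.191162109375, 139.16757202148438) 32.96284484863281 ((443.9435729980469, 142.82415771484375), (50.12447738647461, 58.84989929199219), 139.55355834960938) [-4.80883789 -7.93242798] [418.15463 115.59078] [470.73587 170.38972]
```

>>> play_rows(
  rows=[
    {"dx": 0.005, "dy": -0.12, "dz": 0, "ax": 0, "ay": 0, "az": 0, "grip": 1},
    {"dx": 0.005, "dy": -0.215, "dz": 0, "ax": 0, "ay": 0, "az": 0, "grip": 1},
    {"dx": 0.005, "dy": -0.215, "dz": 0, "ax": 0, "ay": 0, "az": 0, "grip": 1},
    {"dx": 0.005, "dy": -0.215, "dz": 0, "ax": 0, "ay": 0, "az": 0, "grip": 1},
  ],
)

```text
clock: 3.55
tcp_pos: [448.0, 78.6, 160.6]
tcp_rot: [0.503, -0.5, 0.498, -0.5]
contact_force: [-0.3, 0.2, -2.5]
opening: 52.1
```

```bash
python3 -c "
from h import *
st([447.6,82.4,115]);g=snap('scene','s5')
t=g['color'];cv2.imwrite('pics/s5c.png',cv2.resize(t[120:250,120:280],None,fx=5,fy=4.5,interpolation=cv2.INTER_CUBIC))"
```

```text
t 3.55 p [448.   78.6 160.6] q [ 0.099 -0.314  1.731  0.     1.719  0.094] F [-0.3  0.2 -2.5] op 52.1
tooly [ 0.005  0.001 -1.   ] jaw [1.    0.005 0.005] az 0.3
shift [-0.0013  0.0126 -0.1519]
```

View pics/s5c.png

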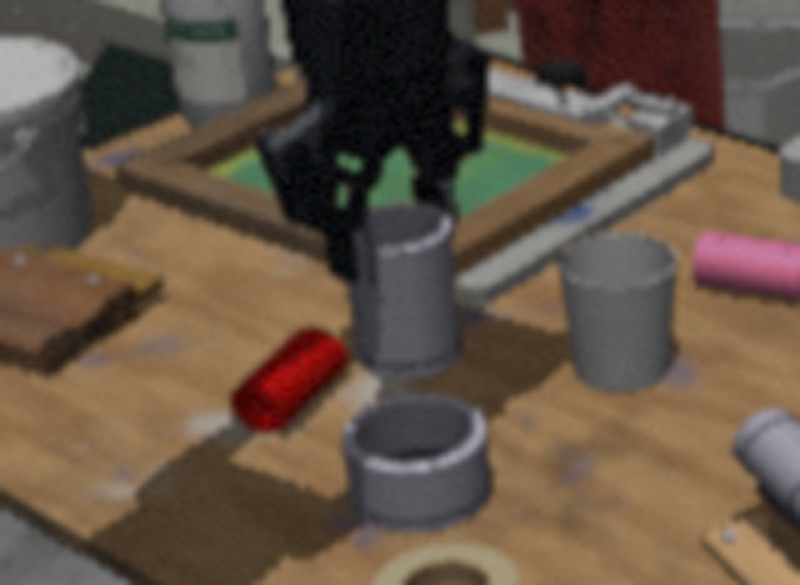

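```bash
python3 -c "
from h import *
g=pickle.load(open('pics/s5.pkl','rb'))
for z in (48,102.5,186.5): print(z,[ (np.array(proj(g,[447+dx,79+dy,z]))-[120,120])*[5,4.5] for dx,dy in((0,0),(3,0),(0,3))])
st([447.6,82.4,115])"
```

```text
48 [array([411.69633469, 429.36339543]), array([415.59666261, 426.84285446]), array([407.46039988, 427.58661299])]
102.5 [array([402.58037162, 351.82591504]), array([406.60602045, 349.38465516]), array([398.24030232, 350.11064579])]
186.5 [array([387.49714659, 223.53280366]), array([391.73219484, 221.24033261]), array([382.98633416, 221.93239938])]
t 3.6 p [448.   78.9 160.5] q [ 0.099 -0.314  1.731  0.     1.719  0.094] F [ 0.8 -0.2 -3. ] op 51.7
tooly [ 0.005  0.001 -1.   ] jaw [1.    0.006 0.005] az 0.3
shift [-0.0012  0.0117 -0.1518]
```

>>> play_rows(
  rows=[
    {"dx": -0.002, "dy": 0.009, "dz": -0.08, "ax": 0, "ay": 0, "az": 0, "grip": 1},
    {"dx": -0.002, "dy": 0.009, "dz": -0.15, "ax": 0, "ay": 0, "az": 0, "grip": 1},
    {"dx": -0.002, "dy": 0.009, "dz": -0.18, "ax": 0, "ay": 0, "az": 0, "grip": 1},
    {"dx": -0.002, "dy": 0.009, "dz": -0.2, "ax": 0, "ay": 0, "az": 0, "grip": 1},
    {"dx": -0.002, "dy": 0.009, "dz": -0.21, "ax": 0, "ay": 0, "az": 0, "grip": 1},
  ],
)

```text
clock: 4.22
tcp_pos: [447.6, 81.8, 97.9]
tcp_rot: [0.503, -0.5, 0.497, -0.5]
contact_force: [0.4, -0.1, -1.7]
opening: 51.8
```

```bash
python3 -c "
from h import *
st([447.6,82.4,64]);g=snap('scene','s6')
t=g['color'];cv2.imwrite('pics/s6c.png',cv2.resize(t[120:250,120:280],None,fx=5,fy=4.5,interpolation=cv2.INTER_CUBIC))"
```

```text
t 4.22 p [447.6  81.8  97.9] q [ 0.106 -0.3    1.831  0.     1.605  0.1  ] F [ 0.4 -0.1 -1.7] op 51.8
tooly [ 0.006  0.001 -1.   ] jaw [1.    0.006 0.006] az 0.4
shift [-1.000e-04  2.000e-03 -1.129e-01]
```

View pics/s6c.png

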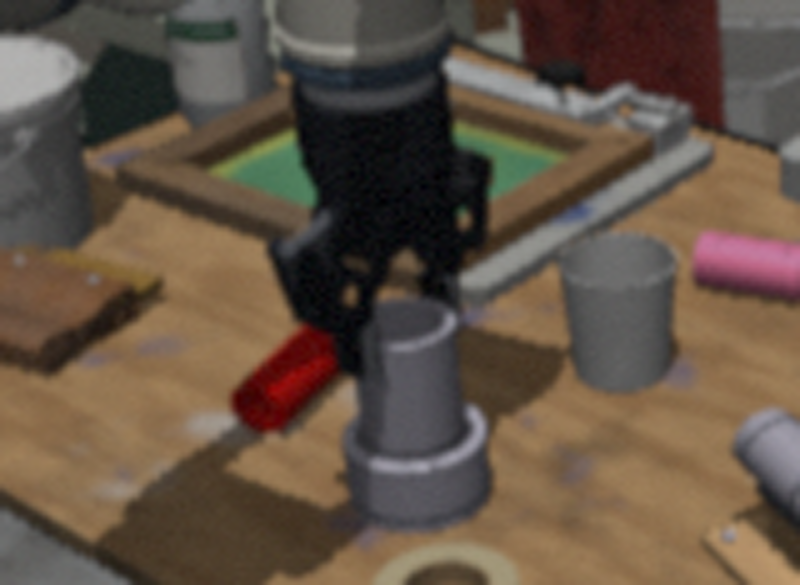

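>>> play_rows(
  rows=[
    {"dx": 0, "dy": 0, "dz": -0.05, "ax": 0, "ay": 0, "az": 0, "grip": 1},
    {"dx": 0, "dy": 0, "dz": -0.09, "ax": 0, "ay": 0, "az": 0, "grip": 1},
    {"dx": 0, "dy": 0, "dz": -0.11, "ax": 0, "ay": 0, "az": 0, "grip": 1},
    {"dx": 0, "dy": 0, "dz": -0.11, "ax": 0, "ay": 0, "az": 0, "grip": 1},
  ],
)

```text
clock: 4.78
tcp_pos: [447.5, 81.7, 64.4]
tcp_rot: [0.503, -0.5, 0.497, -0.5]
contact_force: [-0.1, 0.7, -2.5]
opening: 51.5
```

```bash
python3 -c "
from h import *
st([447.6,82.4,64])"
```

```text
t 4.78 p [447.5  81.7  64.4] q [ 0.106 -0.284  1.878  0.     1.542  0.1  ] F [-0.1  0.7 -2.5] op 51.5
tooly [ 0.005  0.001 -1.   ] jaw [1.    0.006 0.005] az 0.3
shift [ 0.0005  0.0023 -0.0013]
```

Still hanging freely; lower a few mm more until contact.

>>> play_rows(
  rows=[
    {"dx": 0, "dy": 0, "dz": -0.005, "ax": 0, "ay": 0, "az": 0, "grip": 1},
    {"dx": 0, "dy": 0, "dz": -0.01, "ax": 0, "ay": 0, "az": 0, "grip": 1},
    {"dx": 0, "dy": 0, "dz": -0.01, "ax": 0, "ay": 0, "az": 0, "grip": 1},
  ],
)

```text
clock: 5.15
tcp_pos: [447.7, 81.6, 64.0]
tcp_rot: [0.503, -0.5, 0.497, -0.5]
contact_force: [-7.6, -1.3, 13.1]
opening: 51.9
```

>>> play_rows(
  rows=[
    {"dx": 0, "dy": 0, "dz": 0, "ax": 0, "ay": 0, "az": 0, "grip": 0},
    {"dx": 0, "dy": 0, "dz": 0, "ax": 0, "ay": 0, "az": 0, "grip": 0},
    {"dx": 0, "dy": 0, "dz": 0, "ax": 0, "ay": 0, "az": 0, "grip": 0},
    {"dx": 0, "dy": 0, "dz": 0.15, "ax": 0, "ay": 0, "az": 0, "grip": 0},
    {"dx": 0, "dy": 0, "dz": 0.35, "ax": 0, "ay": 0, "az": 0, "grip": 0},
  ],
)

```text
clock: 5.78
tcp_pos: [446.6, 81.5, 168.0]
tcp_rot: [0.502, -0.501, 0.498, -0.499]
contact_force: [1.0, 0.4, 0.9]
opening: 85.3
```

```bash
python3 -c "
from h import *
st([512,-122,200]);g=snap('scene','s7')
t=g['color'];cv2.imwrite('pics/s7c.png',cv2.resize(t[120:250,120:280],None,fx=5,fy=4.5,interpolation=cv2.INTER_CUBIC));snap('wrist','w7')"
```

```text
t 5.78 p [446.6  81.5 168. ] q [ 0.106 -0.313  1.718 -0.     1.735  0.1  ] F [1.  0.4 0.9] op 85.3
tooly [ 0.002  0.    -1.   ] jaw [1.    0.006 0.002] az 0.3
shift [ 0.2181 -0.6782  0.1065]
```

View pics/s7c.png

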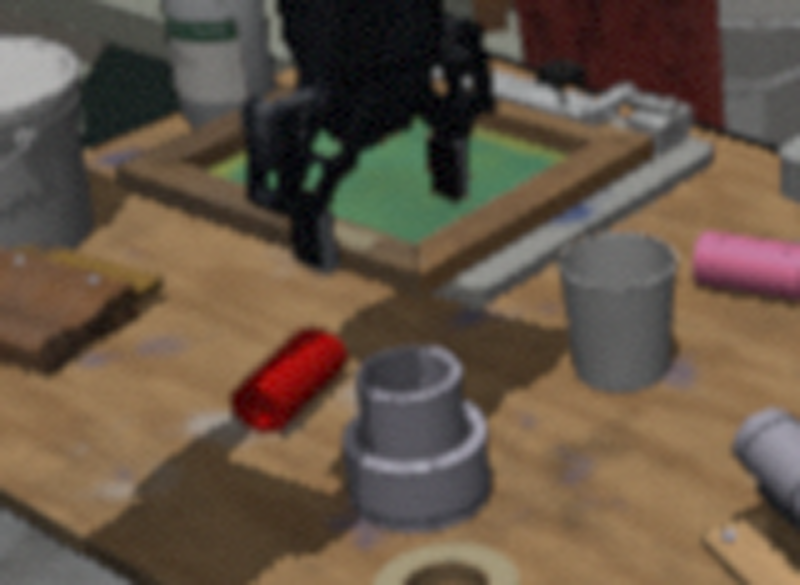

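View pics/w7.png

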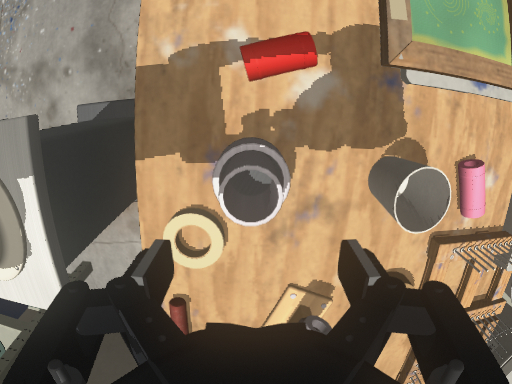

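>>> play_rows(
  rows=[
    {"dx": 0.05, "dy": -0.2, "dz": 0.1, "ax": 0, "ay": 0, "az": -0.09, "grip": 0},
    {"dx": 0.11, "dy": -0.4, "dz": 0.1, "ax": 0, "ay": 0, "az": -0.18, "grip": 0},
    {"dx": 0.218, "dy": -0.6, "dz": 0.1, "ax": 0, "ay": 0, "az": -0.225, "grip": 0},
    {"dx": 0.218, "dy": -0.678, "dz": 0.1, "ax": 0, "ay": 0, "az": -0.225, "grip": 0},
    {"dx": 0.218, "dy": -0.678, "dz": 0.1, "ax": 0, "ay": 0, "az": -0.225, "grip": 0},
  ],
)

```text
clock: 6.5
tcp_pos: [515.8, -123.8, 205.1]
tcp_rot: [-0.38, 0.373, -0.594, 0.603]
contact_force: [-0.6, 0.2, -0.1]
opening: 85.4
```

```bash
python3 - <<'E'
from h import *
g=pickle.load(open('pics/w7.pkl','rb')); t=g['color']
hsv=cv2.cvtColor(t,cv2.COLOR_BGR2HSV);S=hsv[...,1];V=hsv[...,2]
for a,z in [((slice(160,228),slice(217,287)),90)]:
    m=np.zeros(t.shape[:2],np.uint8); m[a]=((S<50)&(V>150))[a]*255
    c,_=cv2.findContours(m,cv2.RETR_EXTERNAL,cv2.CHAIN_APPROX_NONE); c=max(c,key=len)
    P=np.array([onz(g,*p[0].astype(float),z,True)[:2] for p in c],np.float32)
    print(cv2.minEnclosingCircle(P),cv2.fitEllipse(P))
st([512,-122,200]);snap('wrist','w8')
E
```

```text
((446.2206115722656, 82.05673217773438), 29.91790008544922) ((446.0556640625, 82.84770202636719), (53.39352035522461, 58.41305923461914), 10.257086753845215)
t 6.5 p [ 515.8 -123.8  205.1] q [-0.299 -0.115  1.482 -0.002  1.759  0.149] F [-0.6  0.2 -0.1] op 85.4
tooly [ 0.015 -0.006 -1.   ] jaw [ 0.901 -0.433  0.017] az -25.7
shift [-0.0127  0.0061 -0.0169]
```

View pics/w8.png

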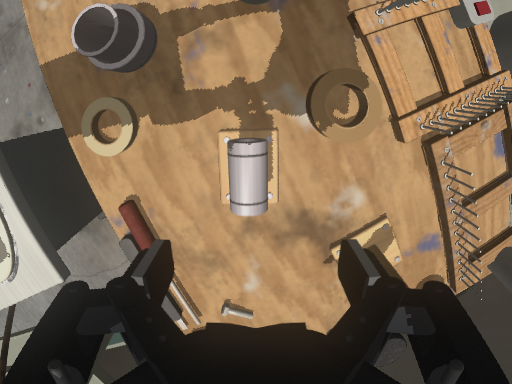

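```bash
python3 - <<'E'
from h import *
g=pickle.load(open('pics/w8.pkl','rb')); t=g['color']
print(g['origin'])
cv2.imwrite('pics/w8c.png',cv2.resize(t[120:225,205:295],None,fx=7,fy=5.6,interpolation=cv2.INTER_CUBIC))
hsv=cv2.cvtColor(t,cv2.COLOR_BGR2HSV);S=hsv[...,1];V=hsv[...,2]
m=np.zeros(t.shape[:2],np.uint8);a=(slice(136,218),slice(224,272)); m[a]=((S<45)&(V>60))[a]*255
L=[];Rr=[]
for y in range(160,196,3):
    xs=np.where(m[y,224:272])[0]+224
    l=onz(g,xs.min()-.5,y,75,True);r=onz(g,xs.max()+.5,y,75,True);L.append(l[:2]);Rr.append(r[:2]); 
L=np.array(L);Rr=np.array(Rr)
M=(L+Rr)/2; print('width',np.linalg.norm(Rr-L,axis=1).round(1)); 
v=np.polyfit(M[:,1],M[:,0],1); print('mid line',M[0],M[-1],'heading',np.degrees(np.arctan2(1,v[0])))
for q in (L,Rr):
    v=np.polyfit(q[:,1],q[:,0],1);print(np.degrees(np.arctan2(1,v[0])))
ys=np.where(m[:,248])[0]; print(ys.min(),ys.max()); print(onz(g,248,ys.min(),86,True),onz(g,248,ys.max(),67,True),onz(g,248,ys.max(),86,True))
# foot corners
E
```

```text
[545.47907233 -55.89478115 348.48628036]
width [35.7 35.7 35.8 35.9 36.  36.1 36.2 36.3 36.4 35.6 35.7 39.7]
mid line [ 518.70507099 -104.62037953] [ 506.58314924 -134.88382342] heading 66.3265287400742
64.72740687348292
68.02740767723463
139 215
[528.53130133 -85.75987074  86.        ] [ 493.26374821 -157.49344279   67.        ] [ 496.7882225  -150.63565005   86.        ]
```

View pics/w8c.png

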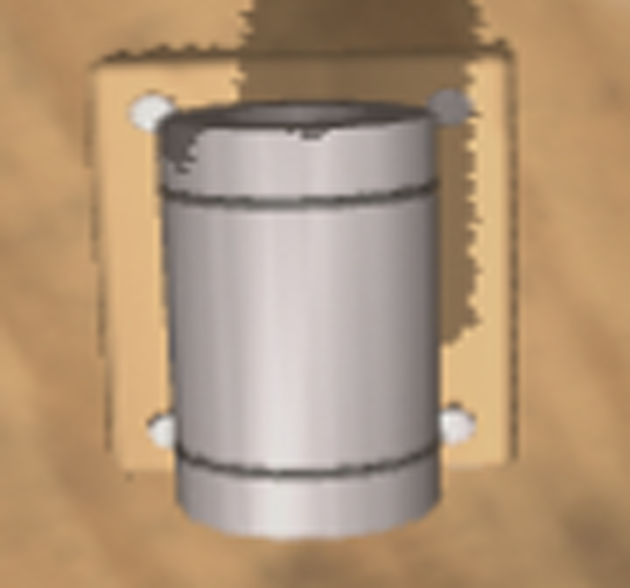

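>>> play_rows(
  rows=[
    {"dx": -0.0127, "dy": 0.0127, "dz": -0.15, "ax": 0.003, "ay": 0.0075, "az": 0.01, "grip": 0},
    {"dx": -0.0127, "dy": 0.0127, "dz": -0.3, "ax": 0.003, "ay": 0.0075, "az": 0.01, "grip": 0},
    {"dx": -0.0127, "dy": 0.0127, "dz": -0.3, "ax": 0.003, "ay": 0.0075, "az": 0.01, "grip": 0},
  ],
)

```text
clock: 6.92
tcp_pos: [509.4, -116.5, 111.2]
tcp_rot: [0.382, -0.385, 0.596, -0.592]
contact_force: [0.5, 0.2, 0.1]
opening: 85.3
```

```bash
python3 - <<'E'
from h import *
st([512,-120,46]);g=snap('wrist','w9'); t=g['color']
print(g['origin'])
E
```

```text
t 6.92 p [ 509.4 -116.5  111.2] q [-2.910e-01 -1.010e-01  1.635e+00  1.000e-03  1.616e+00  1.340e-01] F [0.5 0.2 0.1] op 85.3
tooly [-0.007  0.003 -1.   ] jaw [ 0.911 -0.412 -0.008] az -24.3
shift [ 0.0087 -0.0117 -0.2172]
[540.68215152 -49.15606033 254.49522514]
```

View pics/w9.png

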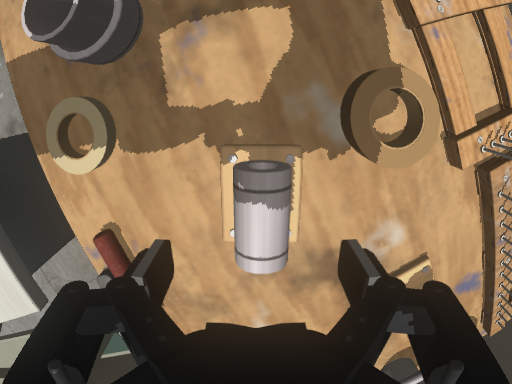

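```bash
python3 - <<'E'
from h import *
g=pickle.load(open('pics/w9.pkl','rb'))
for v in (190,215,240):
    l=onz(g,233.5,v,74,True);r=onz(g,290.5,v,74,True);print((l+r)/2,np.linalg.norm(l-r))
print('top ridge ends',onz(g,263,171,86,True),onz(g,262,262,86,True),onz(g,262,271,75,True),'hole centre',onz(g,262,167,67,True))
E
```

```text
[ 519.96643702 -101.54713523   74.        ] 36.364563509657536
[ 512.98768684 -117.26437342   74.        ] 37.43475551602585
[ 505.53126086 -134.11036149   74.        ] 38.76542324818977
top ridge ends [526.5748089  -87.69621558  86.        ] [ 501.2931129  -143.29554743   86.        ] [ 495.67039962 -156.36511329   75.        ] hole centre [525.47692386 -89.3443986   67.        ]
```

>>> play_rows(
  rows=[
    {"dx": 0.0087, "dy": -0.0117, "dz": -0.1, "ax": -0.0015, "ay": -0.0035, "az": 0, "grip": 0},
    {"dx": 0.0087, "dy": -0.0117, "dz": -0.19, "ax": -0.0015, "ay": -0.0035, "az": 0, "grip": 0},
    {"dx": 0.0087, "dy": -0.0117, "dz": -0.217, "ax": -0.0015, "ay": -0.0035, "az": 0, "grip": 0},
    {"dx": 0.0087, "dy": -0.0117, "dz": -0.217, "ax": -0.0015, "ay": -0.0035, "az": 0, "grip": 0},
  ],
)

```text
clock: 7.48
tcp_pos: [514.4, -120.5, 51.1]
tcp_rot: [-0.385, 0.382, -0.592, 0.596]
contact_force: [0.1, -0.2, 0.4]
opening: 85.2
```

```bash
python3 - <<'E'
from h import *
st([512,-120,46]);g=snap('wrist','w10'); t=g['color']
print(g['origin'])
E
```

```text
t 7.47 p [ 514.4 -120.5   51.1] q [-0.295 -0.068  1.711  0.     1.491  0.13 ] F [ 0.1 -0.2  0.4] op 85.2
tooly [ 0.007 -0.002 -1.   ] jaw [ 0.911 -0.412  0.007] az -24.3
shift [-0.008   0.0018 -0.0172]
[543.66741253 -52.49271348 194.56920196]
```

View pics/w10.png

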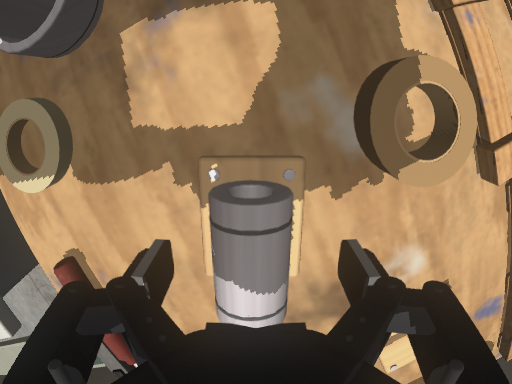

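>>> play_rows(
  rows=[
    {"dx": -0.006, "dy": 0, "dz": -0.012, "ax": 0, "ay": 0, "az": 0, "grip": 0},
    {"dx": -0.006, "dy": 0, "dz": -0.012, "ax": 0, "ay": 0, "az": 0, "grip": 0.5},
    {"dx": -0.006, "dy": 0, "dz": -0.012, "ax": 0, "ay": 0, "az": 0, "grip": 1},
    {"dx": -0.006, "dy": 0, "dz": -0.012, "ax": 0, "ay": 0, "az": 0, "grip": 1},
    {"dx": -0.006, "dy": 0, "dz": -0.012, "ax": 0, "ay": 0, "az": 0, "grip": 1},
  ],
)

```text
clock: 8.15
tcp_pos: [512.1, -120.3, 48.6]
tcp_rot: [-0.385, 0.382, -0.593, 0.596]
contact_force: [-5.1, 1.8, 5.9]
opening: 36.2
```

>>> play_rows(
  rows=[
    {"dx": 0, "dy": 0, "dz": 0, "ax": 0, "ay": 0, "az": 0, "grip": 1},
    {"dx": 0, "dy": 0, "dz": 0, "ax": 0, "ay": 0, "az": 0, "grip": 1},
    {"dx": 0, "dy": 0, "dz": 0, "ax": 0, "ay": 0, "az": 0, "grip": 1},
  ],
)

```text
clock: 8.52
tcp_pos: [512.0, -120.3, 48.6]
tcp_rot: [-0.385, 0.382, -0.593, 0.595]
contact_force: [-1.3, 1.5, 2.1]
opening: 36.1
```

```bash
python3 - <<'E'
from h import *
st([512,-120,46])
E
```

```text
t 8.53 p [ 512.  -120.3   48.6] q [-2.960e-01 -7.100e-02  1.719e+00  1.000e-03  1.488e+00  1.290e-01] F [-1.3  1.5  2.1] op 36.1
tooly [ 0.006 -0.001 -1.   ] jaw [ 0.911 -0.412  0.006] az -24.3
shift [ 0.      0.0009 -0.0087]
```

>>> play_rows(
  rows=[
    {"dx": 0, "dy": 0, "dz": 0.15, "ax": 0, "ay": 0, "az": 0, "grip": 1},
    {"dx": 0, "dy": 0, "dz": 0.3, "ax": 0, "ay": 0, "az": 0, "grip": 1},
    {"dx": -0.06, "dy": -0.05, "dz": 0.36, "ax": 0, "ay": 0, "az": -0.09, "grip": 1},
    {"dx": -0.15, "dy": -0.15, "dz": 0.36, "ax": 0, "ay": 0, "az": -0.18, "grip": 1},
    {"dx": -0.183, "dy": -0.25, "dz": 0.36, "ax": 0, "ay": 0, "az": -0.27, "grip": 1},
  ],
)

```text
clock: 9.15
tcp_pos: [456.4, -196.0, 156.7]
tcp_rot: [-0.21, 0.208, -0.673, 0.677]
contact_force: [0.0, 0.7, -1.6]
opening: 36.4
```

```bash
python3 - <<'E'
from h import *
st([457,-316,150])
E
```

```text
t 9.15 p [ 456.4 -196.   156.7] q [-0.473 -0.197  1.64  -0.002  1.692  0.497] F [ 0.   0.7 -1.6] op 36.4
tooly [ 0.005 -0.004 -1.   ] jaw [ 0.565 -0.825  0.006] az -55.6
shift [ 0.0019 -0.4001 -0.0224]
```

>>> play_rows(
  rows=[
    {"dx": 0, "dy": -0.15, "dz": 0, "ax": 0, "ay": 0, "az": -0.09, "grip": 1},
    {"dx": 0, "dy": -0.3, "dz": 0, "ax": 0, "ay": 0, "az": -0.18, "grip": 1},
    {"dx": 0, "dy": -0.4, "dz": 0, "ax": 0, "ay": 0, "az": -0.27, "grip": 1},
    {"dx": 0, "dy": -0.4, "dz": 0, "ax": 0, "ay": 0, "az": -0.27, "grip": 1},
    {"dx": 0, "dy": -0.4, "dz": 0, "ax": 0, "ay": 0, "az": -0.27, "grip": 1},
  ],
)

```text
clock: 9.78
tcp_pos: [456.4, -315.5, 156.1]
tcp_rot: [-0.023, 0.022, -0.705, 0.709]
contact_force: [0.5, -0.1, -1.5]
opening: 36.5
```

```bash
python3 - <<'E'
from h import *
st([457,-316,91.6]);g=snap('wrist','w11'); t=g['color']
print(g['origin'],g['rotation']);s=snap('scene','s11');snap('top','t11')
E
```

```text
t 9.78 p [ 456.4 -315.5  156.1] q [-0.664 -0.036  1.493 -0.003  1.68   0.843] F [ 0.5 -0.1 -1.5] op 36.5
tooly [ 0.001 -0.005 -1.   ] jaw [ 0.063 -0.998  0.005] az -86.4
shift [ 0.002  -0.0018 -0.2151]
[ 530.50333522 -310.66262996  299.54604737] [ 0.72042705 -0.1102379   0.09974375 -0.67740951]
```

View pics/w11.png

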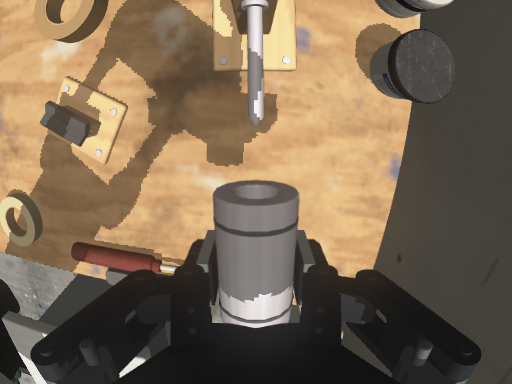

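View pics/s11.png

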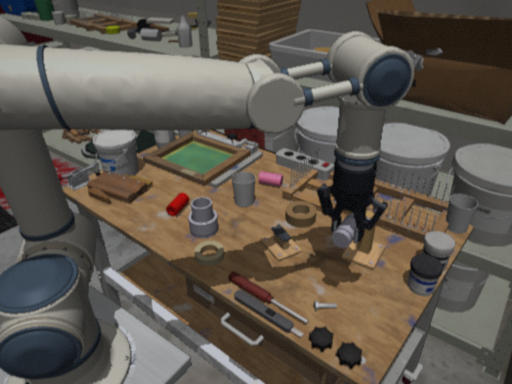

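View pics/t11.png

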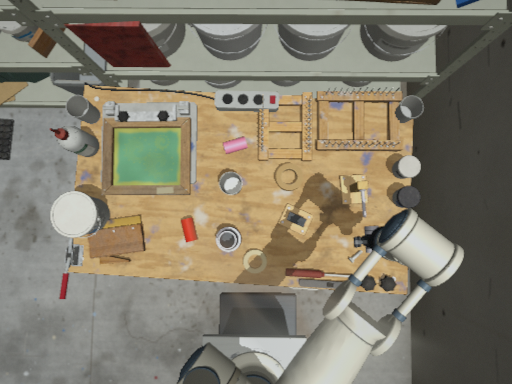

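```bash
python3 - <<'E'
from h import *
g=pickle.load(open('pics/w11.pkl','rb')); t=g['color']
cv2.imwrite('pics/w11c.png',cv2.resize(t[0:235,190:320],None,fx=5,fy=2.5,interpolation=cv2.INTER_CUBIC))
g2=t[:,:,:]
hsv=cv2.cvtColor(t,cv2.COLOR_BGR2HSV);S=hsv[...,1];V=hsv[...,2]
for y in (30,50,70,90,105,115,120):
    xs=np.where((S[y,235:280]<60))[0]+235; print(y,xs.min(),xs.max(),onz(g,(xs.min()+xs.max())/2,y,110,True))
print('tip',onz(g,257,123,110,True))
print('hole',onz(g,256.5,193,174.5,True))
for y in (225,250):
    xs=np.where((S[y,205:305]<60)&(V[y,205:305]>70))[0]+205; print(y,xs.min(),xs.max(),onz(g,(xs.min()+xs.max())/2,y,185,True))
E
```

```text
30 247 262 [ 576.18801292 -308.31085419  110.        ]
50 248 262 [ 562.9363248  -309.45223251  110.        ]
70 248 262 [ 549.96753152 -310.26206242  110.        ]
90 248 263 [ 537.19631802 -311.37247703  110.        ]
105 248 263 [ 527.64905465 -311.96904746  110.        ]
115 248 263 [ 521.27893854 -312.36714537  110.        ]
120 250 261 [ 518.0868811  -312.56664822  110.        ]
tip [ 516.22764616 -313.63594106  110.        ]
hole [ 490.40031226 -314.35678491  174.5       ]
225 215 296 [ 479.61962695 -314.52617968  185.        ]
250 205 304 [ 467.59554584 -314.84108252  185.        ]
```

View pics/w11c.png

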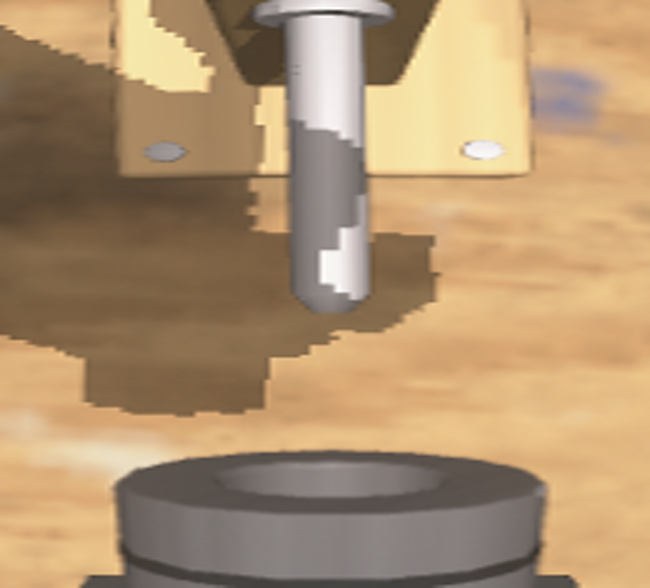

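>>> play_rows(
  rows=[
    {"dx": 0, "dy": 0, "dz": -0.12, "ax": 0, "ay": 0, "az": 0, "grip": 1},
    {"dx": 0, "dy": 0, "dz": -0.215, "ax": 0, "ay": 0, "az": 0, "grip": 1},
    {"dx": 0, "dy": 0, "dz": -0.215, "ax": 0, "ay": 0, "az": 0, "grip": 1},
    {"dx": 0, "dy": 0, "dz": -0.215, "ax": 0, "ay": 0, "az": 0, "grip": 1},
  ],
)

```text
clock: 10.42
tcp_pos: [457.3, -315.0, 93.8]
tcp_rot: [-0.024, 0.021, -0.704, 0.709]
contact_force: [-0.2, 0.2, -1.1]
opening: 36.6
```

```bash
python3 - <<'E'
from h import *
st([457,-316,91.6]);g=snap('wrist','w12'); t=g['color']
cv2.imwrite('pics/w12c.png',cv2.resize(t[0:235,190:320],None,fx=5,fy=2.5,interpolation=cv2.INTER_CUBIC))
s=snap('scene','s12'); cv2.imwrite('pics/s12c.png',cv2.resize(s['color'][180:280,310:410],None,fx=6,fy=6,interpolation=cv2.INTER_CUBIC))
E
```

```text
t 10.43 p [ 457.3 -315.    93.8] q [-0.662 -0.019  1.587 -0.003  1.566  0.844] F [-0.2  0.2 -1.1] op 36.6
tooly [ 0.004 -0.007 -1.   ] jaw [ 0.064 -0.998  0.008] az -86.3
shift [-0.0009 -0.0033 -0.0074]
```

View pics/w12c.png

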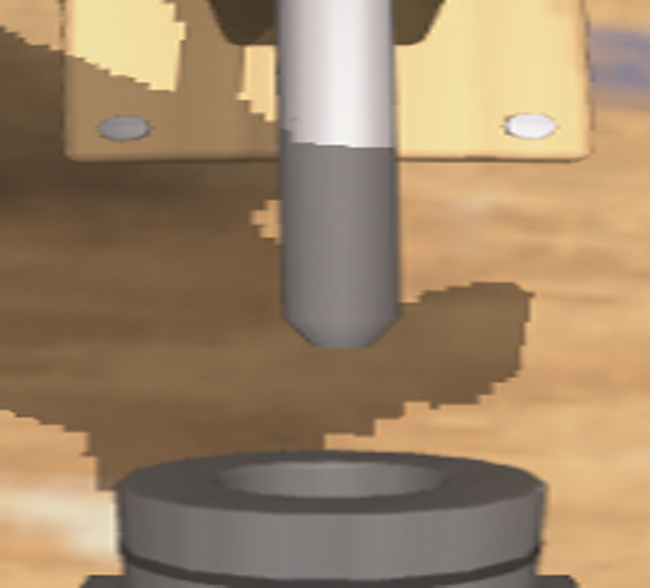

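View pics/s12c.png

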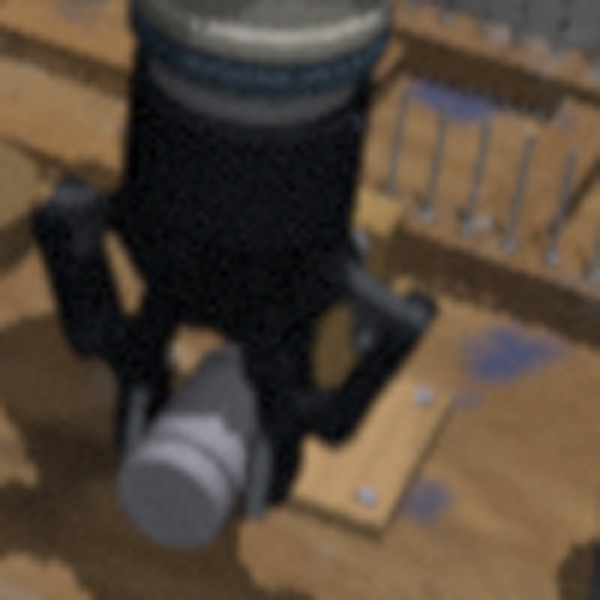

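```bash
python3 - <<'E'
from h import *
s=pickle.load(open('pics/s12.pkl','rb'))
for x in (418,421,424):
  for z in (108,112,116): print(x,z,(np.array(proj(s,[x,-317.2,z]))-[310,180])*6)
E
```

```text
418 108 [154.46949119 518.38009095]
418 112 [155.51551205 509.53810671]
418 116 [156.56694433 500.65037996]
421 108 [158.6099964  513.26632702]
421 112 [159.66412444 504.43273031]
421 116 [160.72369251 495.55354615]
424 108 [162.73042054 508.17736439]
424 112 [163.79256478 499.3521781 ]
424 116 [164.86017705 490.48155877]
```

>>> play_rows(
  rows=[
    {"dx": 0, "dy": -0.003, "dz": -0.0075, "ax": -0.003, "ay": 0.002, "az": 0, "grip": 1},
    {"dx": 0.04, "dy": 0, "dz": -0.0075, "ax": -0.003, "ay": 0.002, "az": 0, "grip": 1},
    {"dx": 0.07, "dy": 0.002, "dz": -0.0075, "ax": -0.003, "ay": 0.002, "az": 0, "grip": 1},
    {"dx": 0.09, "dy": 0.003, "dz": -0.0075, "ax": -0.003, "ay": 0.002, "az": 0, "grip": 1},
    {"dx": 0.1, "dy": 0.004, "dz": -0.0075, "ax": -0.003, "ay": 0.002, "az": 0, "grip": 1},
  ],
)

```text
clock: 11.15
tcp_pos: [488.0, -314.1, 91.9]
tcp_rot: [-0.023, 0.023, -0.702, 0.712]
contact_force: [0.2, 0.4, -1.9]
opening: 36.3
```

```bash
python3 - <<'E'
from h import *
st([506,-312.6,91.6]);g=snap('wrist','w13'); t=g['color']
cv2.imwrite('pics/w13c.png',cv2.resize(t[0:235,190:320],None,fx=5,fy=2.5,interpolation=cv2.INTER_CUBIC))
E
```

```text
t 11.15 p [ 488.  -314.1   91.9] q [-0.624  0.049  1.522 -0.011  1.563  0.883] F [ 0.2  0.4 -1.9] op 36.3
tooly [ 0.    -0.014 -1.   ] jaw [ 0.064 -0.998  0.014] az -86.3
shift [ 0.06    0.005  -0.0011]
```

View pics/w13c.png

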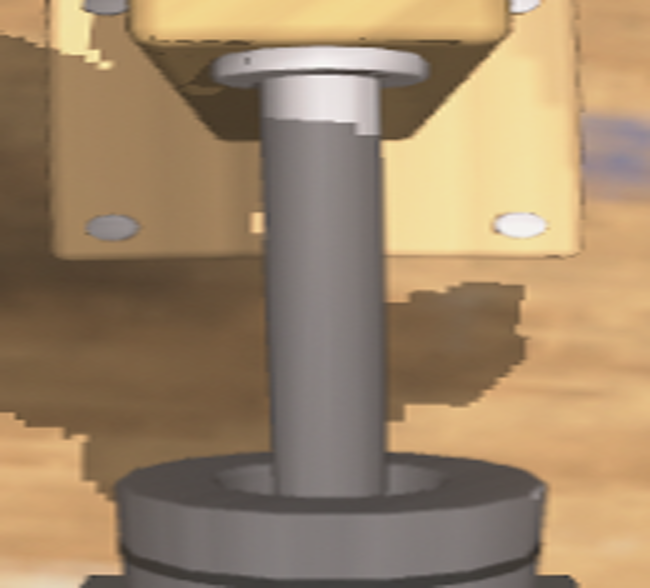

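>>> play_rows(
  rows=[
    {"dx": 0.03, "dy": 0.002, "dz": 0, "ax": 0.006, "ay": 0, "az": 0, "grip": 1},
    {"dx": 0.055, "dy": 0.004, "dz": 0, "ax": 0.006, "ay": 0, "az": 0, "grip": 1},
    {"dx": 0.065, "dy": 0.004, "dz": 0, "ax": 0.006, "ay": 0, "az": 0, "grip": 1},
    {"dx": 0.065, "dy": 0.004, "dz": 0, "ax": 0.006, "ay": 0, "az": 0, "grip": 1},
    {"dx": 0.065, "dy": 0.004, "dz": 0, "ax": 0.006, "ay": 0, "az": 0, "grip": 1},
  ],
)

```text
clock: 11.82
tcp_pos: [507.5, -312.9, 91.9]
tcp_rot: [-0.023, 0.022, -0.706, 0.707]
contact_force: [0.2, 0.2, -0.7]
opening: 36.2
```

```bash
python3 - <<'E'
from h import *
st([506,-312.6,91.6]);g=snap('wrist','w14'); t=g['color']
cv2.imwrite('pics/w14c.png',cv2.resize(t[0:235,190:320],None,fx=5,fy=2.5,interpolation=cv2.INTER_CUBIC))
E
```

```text
t 11.82 p [ 507.5 -312.9   91.9] q [-6.090e-01  9.700e-02  1.471e+00 -1.000e-03  1.572e+00  8.980e-01] F [ 0.2  0.2 -0.7] op 36.2
tooly [ 0.    -0.002 -1.   ] jaw [ 0.064 -0.998  0.002] az -86.3
shift [-0.0049  0.001  -0.0011]
```

View pics/w14c.png

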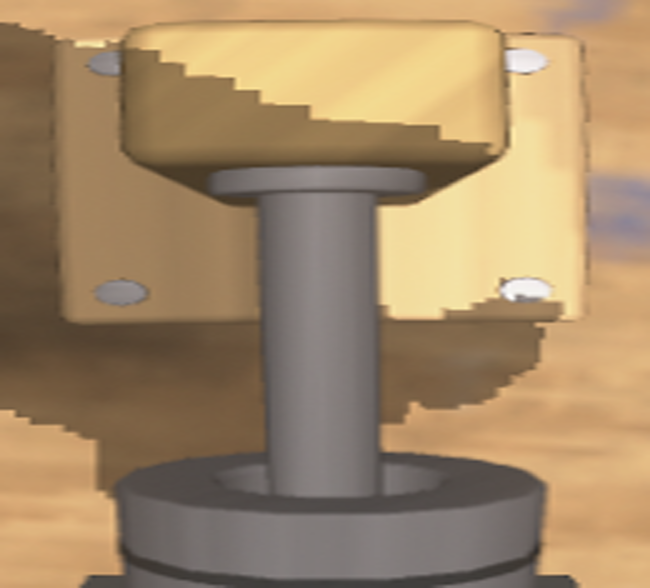

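```bash
python3 - <<'E'
from h import *
g=pickle.load(open('pics/w14.pkl','rb'))
a=onz(g,254.5,77.5,112,True);b=onz(g,256.5,192,110,True);c=onz(g,256,180.5,129,True);print(a,b,c,76-(a[0]-b[0]),76-(a[0]-c[0]))
E
```

```text
[ 591.1222751  -307.78305276  112.        ] [ 541.87660843 -311.77454473  110.        ] [ 552.3753954 -310.8001512  129.       ] 26.754333339012305 37.25312030035445
```

>>> play_rows(
  rows=[
    {"dx": 0, "dy": 0, "dz": 0, "ax": 0, "ay": 0, "az": 0, "grip": 1},
    {"dx": -0.06, "dy": -0.004, "dz": 0, "ax": 0, "ay": 0, "az": 0, "grip": 1},
    {"dx": -0.14, "dy": -0.0095, "dz": 0, "ax": 0, "ay": 0, "az": 0, "grip": 1},
    {"dx": -0.22, "dy": -0.015, "dz": 0, "ax": 0, "ay": 0, "az": 0, "grip": 1},
    {"dx": -0.26, "dy": -0.017, "dz": 0.02, "ax": 0, "ay": 0, "az": 0, "grip": 1},
  ],
)

```text
clock: 12.5
tcp_pos: [428.3, -317.9, 97.8]
tcp_rot: [-0.022, 0.022, -0.706, 0.707]
contact_force: [0.3, -0.1, -1.0]
opening: 36.5
```

```bash
python3 - <<'E'
from h import *
st([425,-318,160])
D=[json.loads(l) for l in open('log.txt')]
def Rz(a): return Ro.from_euler('z',a).as_matrix()
def Ry(a): return Ro.from_euler('y',a).as_matrix()
def Rx(a): return Ro.from_euler('x',a).as_matrix()
A=[];b=[]
for d in D:
    q=d['joint_pos']; 
    R1=Rz(q[0]);R2=R1@Ry(q[1]);R3=R2@Ry(q[2]);R5=R3@Rz(q[3])@Ry(q[4])
    A.append(np.hstack([R1,R2[:,[0,2]],R3[:,[0,2]],R5[:,[2]]]));b.append(d['tcp_pos'])
A=np.vstack(A);b=np.hstack(b)
x,res,rk,sv=np.linalg.lstsq(A,b,rcond=1e-4);print(x.round(1),rk,sv.round(3),np.abs(A@x-b).max())
for d in D[::5]:
    q=d['joint_pos'];R5=Rz(q[0])@Ry(q[1]+q[2])@Rz(q[3])@Ry(q[4])@Rz(q[5]);print((R5.T@RM(d['tcp_rot'])).round(2).tolist())
E
```

```text
t 12.5 p [ 428.3 -317.9   97.8] q [-7.020e-01 -7.400e-02  1.633e+00 -1.000e-03  1.582e+00  8.060e-01] F [ 0.3 -0.1 -1. ] op 36.5
tooly [-0.    -0.001 -1.   ] jaw [ 0.063 -0.998  0.001] az -86.4
shift [-0.0108 -0.0003  0.2074]
[ -0.   34.  157.2  -0.  372.6  96.9 558.5 340.7] 8 [8.699 7.532 4.359 0.451 0.415 0.343 0.304 0.017] 1.0231815394945443e-12
[[-0.0, -0.0, -1.0], [-1.0, 0.0, 0.0], [0.0, 1.0, -0.0]]
[[-0.0, 0.0, -1.0], [-1.0, 0.0, 0.0], [0.0, 1.0, 0.0]]
[[-0.0, -0.0, -1.0], [-1.0, 0.0, 0.0], [0.0, 1.0, -0.0]]
[[-0.0, 0.0, -1.0], [-1.0, 0.0, 0.0], [0.0, 1.0, 0.0]]
```

```bash
cat > kin.py <<'E'
from h import *
from scipy.optimize import least_squares
lo=np.array([-2.87,-.86,.17,-1.51,.06,-2.65]);hi=np.array([2.87,2.18,2.46,4.65,2.69,2.65])
def Rz(a): return Ro.from_euler('z',a).as_matrix()
def Ry(a): return Ro.from_euler('y',a).as_matrix()
M=np.array([[0,0,-1.],[-1,0,0],[0,1,0]])
def fk(q,full=False):
    R1=Rz(q[0]);R2=R1@Ry(q[1]);R3=R2@Ry(q[2]);R5=R3@Rz(q[3])@Ry(q[4])
    sh=R1@[0,34,157.2];el=sh+R2@[0,0,372.6];W=el+R3@[96.9,0,558.5];p=W+R5[:,2]*340.7
    R=R5@Rz(q[5])@M
    return (p,R,W,el) if full else (p,R)
def err(q,p,R):
    a,B=fk(q); return np.r_[(a-p)/100,Ro.from_matrix(B.T@R).as_rotvec()]
def ik(p,R,q0,b=True):
    if b: s=least_squares(err,np.clip(q0,lo+1e-4,hi-1e-4),args=(p,R),bounds=(lo,hi))
    else: s=least_squares(err,q0,args=(p,R))
    return s.x,np.abs(s.fun).max()
def goal(psi,z,c=(446.3,82)):
    y=np.array([np.cos(psi),np.sin(psi),0]);R=np.array([[0,0,-1.],y,[np.sin(psi),-np.cos(psi),0]]).T
    return np.array([*c,z])+18.5*y,R
E
python3 - <<'E'
from kin import *
o=observe(); q=o['joint_pos'];p,R=fk(q);print(p-o['tcp_pos'],np.abs(R-RM(o['tcp_rot'])).max(),fk(q,1)[2:])
rng=np.random.default_rng(0)
for z in (200,260):
  for deg in range(-180,180,15):
    pg,Rg=goal(np.radians(deg),z)
    sols=[]
    for k in range(12):
        x,e=ik(pg,Rg,rng.uniform(lo,hi))
        if e<1e-4 and not any(np.abs(x-s).max()<.01 for s in sols): sols.append(x)
    for s in sols: print(z,deg,s.round(2),'marg',np.minimum(s-lo,hi-s).min().round(2),'W',fk(s,1)[2].round(0))
E
```

```text
[-1.13686838e-13  0.00000000e+00  0.00000000e+00] 7.771561172376096e-16 (array([ 428.30687558, -317.41774544,  438.47354974]), array([  0.87543321,  43.77391957, 528.77749876]))
200 -135 [ 0.38  0.67  1.18 -0.99  2.66 -2.5 ] marg 0.03 W [674. 310. 200.]
200 -120 [ 0.49  0.59  1.3  -1.11  2.51 -2.58] marg 0.07 W [607. 361. 200.]
200 -105 [ 0.59  0.48  1.46 -1.19  2.35 -2.62] marg 0.03 W [530. 393. 200.]
200 -90 [ 0.68  0.34  1.63 -1.26  2.19 -2.64] marg 0.01 W [446. 404. 200.]
200 60 [-0.7  -0.36  2.33  1.5   1.74 -0.4 ] marg 0.13 W [ 285. -197.  200.]
200 75 [-0.64 -0.09  2.11  1.4   1.91 -0.48] marg 0.35 W [ 363. -229.  200.]
200 90 [-0.56  0.12  1.9   1.31  2.07 -0.51] marg 0.56 W [ 446. -240.  200.]
200 105 [-0.47  0.28  1.7   1.22  2.23 -0.54] marg 0.46 W [ 530. -229.  200.]
200 120 [-0.37  0.43  1.52  1.14  2.38 -0.56] marg 0.31 W [ 607. -197.  200.]
200 135 [-0.26  0.55  1.36  1.05  2.53 -0.61] marg 0.16 W [ 674. -146.  200.]
200 150 [-0.16  0.64  1.23  0.92  2.67 -0.7 ] marg 0.02 W [725. -79. 200.]
260 60 [-0.7  -0.49  2.3   1.53  1.74 -0.24] marg 0.16 W [ 285. -197.  260.]
260 75 [-0.64 -0.2   2.08  1.45  1.93 -0.33] marg 0.38 W [ 363. -229.  260.]
260 90 [-0.56  0.02  1.88  1.37  2.1  -0.38] marg 0.58 W [ 446. -240.  260.]
260 105 [-0.47  0.2   1.68  1.31  2.26 -0.41] marg 0.43 W [ 530. -229.  260.]
260 120 [-0.37  0.35  1.5   1.24  2.41 -0.43] marg 0.28 W [ 607. -197.  260.]
260 135 [-0.26  0.47  1.34  1.17  2.57 -0.46] marg 0.12 W [ 674. -146.  260.]
```

```bash
cat > plan.py <<'E'
from kin import *
from scipy.spatial.transform import Slerp
def down(h): # tool down, hole heading h
    c,s=np.cos(h),np.sin(h); X=-np.array([c,s,0]);Y=np.array([0,0,-1.]);return np.array([X,Y,np.cross(X,Y)]).T
pg,Rg=goal(np.pi/2,240)
o=observe(); P0=o['tcp_pos'];R0=RM(o['tcp_rot'])
wps=[(P0,R0,0),(np.array([425,-290,220.]),down(np.radians(25)),3),(np.array([430,-100,300.]),down(np.radians(90)),7),(np.array([446.3,100.5,300]),Rg,10),(pg,Rg,2)]
def path():
    out=[(P0,R0)]
    for (a,A,_),(b,B,n) in zip(wps,wps[1:]):
        sl=Slerp([0,1],Ro.from_matrix([A,B]))
        for k in range(1,n+1): out.append((a+(b-a)*k/n,sl(k/n).as_matrix()))
    return out
if __name__=='__main__':
    q=o['joint_pos']
    for i,(p,R) in enumerate(path()):
        x,e=ik(p,R,q); f=fk(x,1); print(i,p.round(0),R[:,1].round(2),x.round(2),'dq',np.abs(x-q).max().round(2),'e',round(e,4),'W',f[2].round(0)); q=x
E
python3 plan.py
```

```text
0 [ 428. -318.   98.] [-0. -0. -1.] [-0.7  -0.07  1.63 -0.    1.58  0.81] dq 0.0 e 0.0 W [ 428. -317.  438.]
1 [ 427. -309.  139.] [-0. -0. -1.] [-0.69 -0.11  1.59 -0.    1.66  0.69] dq 0.11 e 0.0 W [ 427. -308.  479.]
2 [ 426. -299.  179.] [ 0. -0. -1.] [-0.68 -0.13  1.54 -0.    1.73  0.58] dq 0.11 e 0.0 W [ 426. -299.  520.]
3 [ 425. -290.  220.] [ 0. -0. -1.] [-0.66 -0.14  1.48  0.    1.8   0.47] dq 0.11 e 0.0 W [ 425. -290.  561.]
4 [ 426. -263.  231.] [ 0. -0. -1.] [-0.62 -0.18  1.49 -0.    1.83  0.35] dq 0.12 e 0.0 W [ 426. -263.  572.]
5 [ 426. -236.  243.] [ 0.  0. -1.] [-0.57 -0.21  1.5  -0.    1.85  0.24] dq 0.12 e 0.0 W [ 426. -236.  584.]
6 [ 427. -209.  254.] [ 0. -0. -1.] [-0.53 -0.24  1.5  -0.    1.88  0.12] dq 0.11 e 0.0 W [ 427. -209.  595.]
7 [ 428. -181.  266.] [ 0.  0. -1.] [-0.47 -0.26  1.5  -0.    1.9   0.01] dq 0.11 e 0.0 W [ 428. -181.  606.]
8 [ 429. -154.  277.] [ 0.  0. -1.] [-0.42 -0.28  1.5  -0.    1.92 -0.1 ] dq 0.11 e 0.0 W [ 429. -154.  618.]
9 [ 429. -127.  289.] [ 0.  0. -1.] [-0.36 -0.3   1.49 -0.    1.95 -0.2 ] dq 0.11 e 0.0 W [ 429. -127.  629.]
1
[... 749 characters left out ...]
 -0.26] dq 0.14 e 0.0 W [ 440. -255.  500.]
17 [441.  40. 300.] [ 0.    0.89 -0.45] [-0.6  -0.13  1.66  1.04  2.12 -0.26] dq 0.13 e 0.0 W [ 441. -263.  455.]
18 [443.  60. 300.] [ 0.    0.95 -0.31] [-0.6  -0.1   1.72  1.17  2.12 -0.26] dq 0.13 e 0.0 W [ 443. -264.  405.]
19 [445.  80. 300.] [ 0.    0.99 -0.16] [-0.59 -0.07  1.79  1.29  2.12 -0.27] dq 0.13 e 0.0 W [ 445. -256.  353.]
20 [446. 100. 300.] [0. 1. 0.] [-0.56 -0.03  1.85  1.42  2.11 -0.29] dq 0.13 e 0.0 W [ 446. -240.  300.]
21 [446. 100. 270.] [0. 1. 0.] [-0.56  0.01  1.87  1.38  2.1  -0.36] dq 0.07 e 0.0 W [ 446. -240.  270.]
22 [446. 100. 240.] [0. 1. 0.] [-0.56  0.05  1.89  1.35  2.09 -0.42] dq 0.07 e 0.0 W [ 446. -240.  240.]
```

>>> play_rows(
  rows=[
    {"dx": -0.004, "dy": 0.03, "dz": 0.14, "ax": 0, "ay": 0, "az": 0.06, "grip": 1},
    {"dx": -0.008, "dy": 0.06, "dz": 0.28, "ax": 0, "ay": 0, "az": 0.12, "grip": 1},
    {"dx": -0.01, "dy": 0.09, "dz": 0.4, "ax": 0, "ay": 0, "az": 0.18, "grip": 1},
    {"dx": -0.01, "dy": 0.18, "dz": 0.45, "ax": 0, "ay": 0, "az": 0.27, "grip": 1},
    {"dx": -0.01, "dy": 0.27, "dz": 0.48, "ax": 0, "ay": 0, "az": 0.36, "grip": 1},
  ],
)

```text
clock: 13.12
tcp_pos: [425.7, -236.4, 243.9]
tcp_rot: [-0.272, 0.271, -0.652, 0.654]
contact_force: [0.1, 0.9, -2.8]
opening: 36.3
```

```bash
python3 -c "
from h import *
st([430,-100,300])"
```

```text
t 13.12 p [ 425.7 -236.4  243.9] q [-0.577 -0.214  1.501 -0.     1.85   0.205] F [ 0.1  0.9 -2.8] op 36.3
tooly [ 0.004 -0.003 -1.   ] jaw [ 0.709 -0.705  0.004] az -44.8
shift [0.0145 0.4548 0.187 ]
```

Heading is now 45°; 45° more (0.785 rad → 0.3925 units) while moving to (430, −100, 300).

>>> play_rows(
  rows=[
    {"dx": 0.003, "dy": 0.09, "dz": 0.04, "ax": 0, "ay": 0, "az": 0.08, "grip": 1},
    {"dx": 0.006, "dy": 0.18, "dz": 0.08, "ax": 0, "ay": 0, "az": 0.16, "grip": 1},
    {"dx": 0.009, "dy": 0.27, "dz": 0.12, "ax": 0, "ay": 0, "az": 0.24, "grip": 1},
    {"dx": 0.012, "dy": 0.36, "dz": 0.16, "ax": 0, "ay": 0, "az": 0.32, "grip": 1},
    {"dx": 0.015, "dy": 0.45, "dz": 0.19, "ax": 0, "ay": 0, "az": 0.392, "grip": 1},
  ],
)

```text
clock: 13.75
tcp_pos: [430.3, -100.4, 302.3]
tcp_rot: [0.503, -0.5, 0.497, -0.5]
contact_force: [0.1, -0.1, -2.6]
opening: 36.0
```

```bash
python3 -c "
from h import *
st([446,100,300])"
```

```text
t 13.75 p [ 430.3 -100.4  302.3] q [-0.308 -0.308  1.474  0.002  1.97  -0.314] F [ 0.1 -0.1 -2.6] op 36.0
tooly [ 0.006  0.    -1.   ] jaw [1.    0.007 0.006] az 0.4
shift [ 0.0524  0.6682 -0.0078]
```

Now tilt about +x by 90° in 10 rows of 9°.

>>> play_rows(
  rows=[
    {"dx": 0.005, "dy": 0.067, "dz": 0, "ax": 0.0785, "ay": 0, "az": 0, "grip": 1},
    {"dx": 0.01, "dy": 0.134, "dz": 0, "ax": 0.157, "ay": 0, "az": 0, "grip": 1},
    {"dx": 0.016, "dy": 0.2, "dz": 0, "ax": 0.236, "ay": 0, "az": 0, "grip": 1},
    {"dx": 0.021, "dy": 0.267, "dz": 0, "ax": 0.314, "ay": 0, "az": 0, "grip": 1},
    {"dx": 0.026, "dy": 0.334, "dz": 0, "ax": 0.393, "ay": 0, "az": 0, "grip": 1},
  ],
)

```text
clock: 14.38
tcp_pos: [438.4, -0.1, 303.5]
tcp_rot: [0.658, -0.268, 0.65, -0.271]
contact_force: [-0.1, -0.2, -2.9]
opening: 36.5
```

```bash
cat > rem.py <<'E'
from kin import *
import sys
st(); o=observe(); p,R=goal(np.pi/2,float(sys.argv[1])); d=(p-o['tcp_pos'])/300; w=Ro.from_matrix(R@RM(o['tcp_rot']).T).as_rotvec()/2
print('shift',d.round(4),'turn',w.round(4))
E
python3 rem.py 300; python3 -c "
from h import *
snap('scene','s20')"
```

```text
t 14.38 p [ 4.384e+02 -1.000e-01  3.035e+02] q [-0.575 -0.187  1.551  0.777  2.113 -0.279] F [-0.1 -0.2 -2.9] op 36.5
tooly [ 0.008  0.71  -0.704] jaw [ 1.    -0.     0.011] az -0.0
shift [ 0.0263  0.3354 -0.0118] turn [0.3906 0.0054 0.0023]
```

View pics/s20.png

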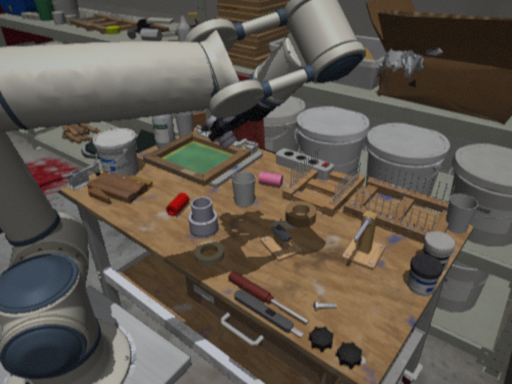

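>>> play_rows(
  rows=[
    {"dx": 0.005, "dy": 0.067, "dz": 0, "ax": 0.078, "ay": 0.001, "az": 0, "grip": 1},
    {"dx": 0.01, "dy": 0.134, "dz": 0, "ax": 0.156, "ay": 0.002, "az": 0.001, "grip": 1},
    {"dx": 0.016, "dy": 0.2, "dz": 0, "ax": 0.234, "ay": 0.003, "az": 0.001, "grip": 1},
    {"dx": 0.021, "dy": 0.267, "dz": 0, "ax": 0.312, "ay": 0.004, "az": 0.002, "grip": 1},
    {"dx": 0.026, "dy": 0.335, "dz": 0, "ax": 0.39, "ay": 0.005, "az": 0.002, "grip": 1},
  ],
)

```text
clock: 15.05
tcp_pos: [446.1, 101.4, 300.8]
tcp_rot: [0.706, 0.002, 0.708, 0.004]
contact_force: [-0.2, -0.6, -2.1]
opening: 36.7
```

```bash
python3 rem.py 240; python3 -c "
from h import *
snap('scene','s21');snap('wrist','w21')"
```

```text
t 15.05 p [446.1 101.4 300.8] q [-0.559 -0.03   1.851  1.426  2.115 -0.284] F [-0.2 -0.6 -2.1] op 36.7
tooly [-0.003  1.     0.009] jaw [ 1.     0.003 -0.003] az 0.2
shift [ 0.0006 -0.0029 -0.2025] turn [-0.0043 -0.0016 -0.0013]
```

View pics/s21.png

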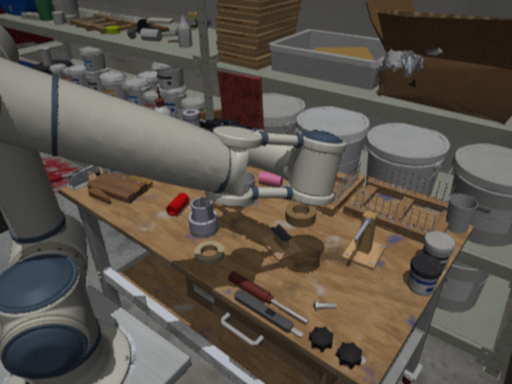

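View pics/w21.png

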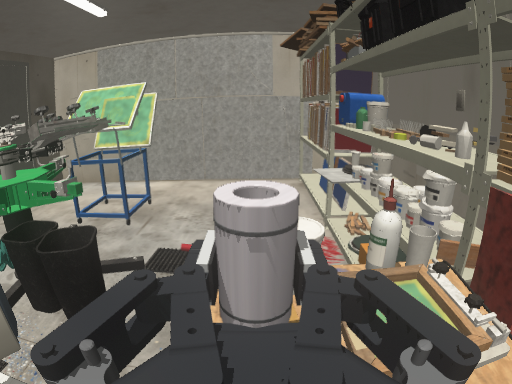

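>>> play_rows(
  rows=[
    {"dx": 0, "dy": -0.003, "dz": -0.08, "ax": -0.004, "ay": -0.0015, "az": -0.001, "grip": 1},
    {"dx": 0, "dy": -0.003, "dz": -0.16, "ax": -0.004, "ay": -0.0015, "az": -0.001, "grip": 1},
    {"dx": 0, "dy": -0.003, "dz": -0.23, "ax": -0.004, "ay": -0.0015, "az": -0.001, "grip": 1},
    {"dx": 0, "dy": -0.003, "dz": -0.265, "ax": -0.004, "ay": -0.0015, "az": -0.001, "grip": 1},
    {"dx": 0, "dy": -0.003, "dz": -0.265, "ax": -0.004, "ay": -0.0015, "az": -0.001, "grip": 1},
  ],
)

```text
clock: 15.78
tcp_pos: [445.3, 101.2, 218.1]
tcp_rot: [0.704, -0.001, 0.71, 0.001]
contact_force: [0.1, 0.2, -1.1]
opening: 36.0
```

>>> play_rows(
  rows=[
    {"dx": 0, "dy": 0, "dz": 0, "ax": 0, "ay": 0, "az": 0, "grip": 1},
    {"dx": 0, "dy": 0, "dz": 0, "ax": 0, "ay": 0, "az": 0, "grip": 1},
    {"dx": 0, "dy": 0, "dz": 0, "ax": 0, "ay": 0, "az": 0, "grip": 1},
    {"dx": 0, "dy": 0, "dz": 0, "ax": 0, "ay": 0, "az": 0, "grip": 1},
  ],
)

```text
clock: 16.27
tcp_pos: [445.3, 101.2, 218.3]
tcp_rot: [0.704, -0.001, 0.71, 0.001]
contact_force: [-0.1, 0.1, -1.7]
opening: 36.5
```

```bash
python3 rem.py 220; python3 -c "
from h import *
print(observe()['qd'].round(4))
g=snap('top','t22');s=snap('scene','s22');w=snap('wrist','w22');print(w['origin'])
a=cv2.resize(g['color'][200:260,190:310],None,fx=3.3,fy=5);b=cv2.resize(s['color'][110:260,150:300],None,fx=2.66,fy=2)
cv2.imwrite('pics/f.png',np.vstack([a[:300,:396],b[:300,:396]]))
print(onz(w,256.5,193,255,True)); print(proj(s,[446,82,220]),proj(s,[446,82,90]))"
```

```text
t 16.27 p [445.3 101.2 218.3] q [-0.559  0.083  1.894  1.326  2.083 -0.464] F [-0.1  0.1 -1.7] op 36.5
tooly [-0.003  1.    -0.   ] jaw [ 1.     0.003 -0.008] az 0.2
shift [ 0.0033 -0.0024  0.0057] turn [ 0.0001 -0.0039 -0.0017]
[ 0.0008  0.0028  0.0026 -0.0006  0.0007 -0.0001]
[445.74054048 -42.06447177 294.02869069]
[445.51532746  78.82684413 255.        ]
(np.float64(195.01415818260722), np.float64(157.4029741528049)) (np.float64(199.8126927183886), np.float64(202.0170418977099))
```

View pics/f.png

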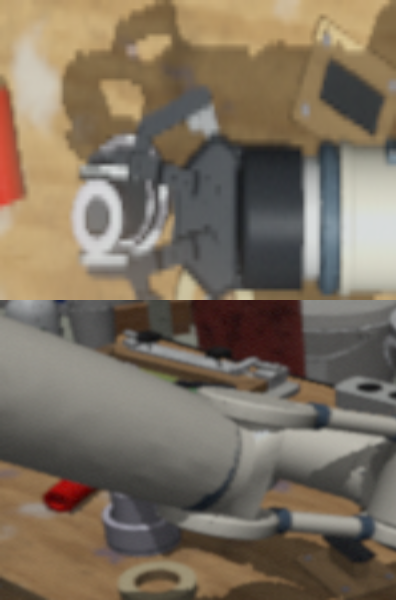

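View pics/s22.png

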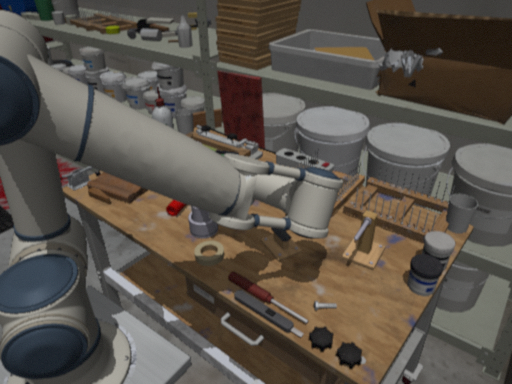

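View pics/w22.png

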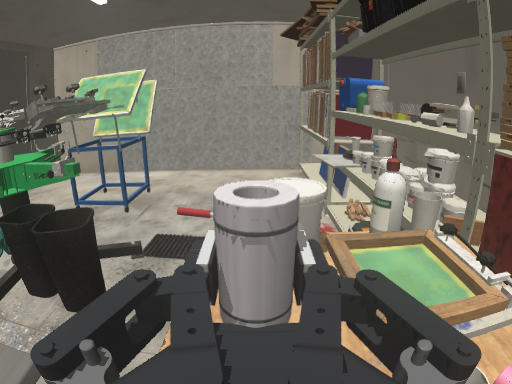

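```bash
python3 -c "
from h import *
g=pickle.load(open('pics/top0.pkl','rb'));print(onz(g,218.6,243.2,253))
close_job()"
```

```text
[445.00508155  83.72653381 253.        ]
the job is handed in; nothing more can be done
```

The job is handed in, with every step carried out in the order asked at about 16.3 s on the robot's clock (limit 67 s). The hand-in reported no verdict.

- **Nesting:** I set the medium cup in the large one, lowered it until it touched the floor and let go. The pictures after release show both upright. The nest axis measured about (446, 82) mm.
- **Check pin:** Wrist pictures showed the hole in the spacer's far end. I slid that end 24–27 mm onto the pin (two estimates) and drew it off, with no more than 2 N on the tool before, at the end of and after the slide.
- **Last checks:**
  - The spacer is gripped at an opening of about 36 mm and at rest, with its hole up within about 0.5°.
  - Its middle is about 218 mm above the table and its mouth is at about (445, 79–84) mm, in line with the nest to within about 4 mm.
  - The tool felt no more than the spacer's weight.

**Disagreements and gaps:**
- The opening read about 2 mm under the true diameter on both grips.
- My scene-camera reading of the spacer's height in front of the pin was a few mm off the arm's. I went by the arm and a wrist-camera estimate, and the pin went in centred.
- In the last scene picture the arm hid part of the nest, and I did not measure the nest again after releasing the cup. The top view was partly blocked too, but it showed the nest in place.
- I saw no sign that the tape or the mixing cup had moved, but I did not measure them again at the end.

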